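Snap the intake cover back on the bench air cleaner

ROBOT

A 7-joint arm with a two-finger parallel gripper is mounted at the origin on the work surface. World frame = base frame: x ahead of the robot, y to its left, z up, the work surface at z = 0. Lengths are in m, angles in rad, forces in N, time in s.
With the tool pointing down it reaches from about 0.4 to 0.85 m from the base axis. Payload 10.4 kg.
Tool frame: the origin (TCP) lies midway between the tips of the shut fingers; the grasp point (between the pads) lies 19 mm behind it (manip.tcp_to_grasp is the distance from the TCP to the grasp point, in m); x points along the fingers, y is the direction in which the jaws open and shut, and the axes are right-handed (so a half turn about x gives the same grasp; the last joint's range is limited). The gripper opens to 85 mm and grips with 20 to 120 N. Pads are 22 mm wide; open, the fingers measure 114 mm over their backs; the gripper's body (76 mm by 85 mm) begins 54 mm behind the grasp point. The pads swing forward as they close: fully open they stand 13 mm farther back than shut.
Start: joints at [1.29, 0.332, -0.065, 1.46, 0.022, 1.35, -0.088], TCP at [0.159, -0.604, 0.231] pointing down, gripper open.
Joint ranges: [-2.6, 2.6], [-0.5, 2.12], [-1.47, 1.34], [0.16, 2.42], [-1.27, 4.41], [0.06, 2.06], [-2.6, 2.6]. Speed limits (rad/s): [2.22, 2.22, 2.79, 2.79, 3.14, 3.14, 3.14].

INTERFACE

Orientations are given as a unit quaternion [x, y, z, w].
In Python, from workcell import monitor, viewer, manip gives the robot as it stands. The module is installed in compiled form; this text tells all that it offers.
- The arm moves only by the tool send_rows, never from a script. Its arguments are lists of equal length, an entry for each row: "grip": the closure in counts, from 0 (fully open) to 255 (shut); "offset": the shift along the tool's x, y, z in mm, a list of three; "twist": the turn about the tool's x in degrees. In form: {"grip": [grip, ...], "offset": [[tx, ty, tz], ...], "twist": [twist, ...]}. A call has exactly 5 rows; each row is the pose to reach, as a shift and turn from the pose commanded when the call began, along the tool's axes at that moment; what a row does not reach only later rows make up. A row lasts 1/12 s, in which the tool goes at most 41.7 mm and 7.16 degrees, less where a joint would pass 70% of its speed; a pose out of reach is approached as far as the arm can. A call with a gripper value outside its range is refused whole. The fingers move at their own pace and stop on an object; "newtons" is the grip in N (left out, the last holds). Time passes only in rows, so rows that repeat a pose let the fingers close, or fill a call up. It gives the time, the measured TCP pose, the force and the opening at its end, in the units of the state.
- monitor.get_obs(): the state, without advancing time (a new reading comes with each control period).
- viewer.camera(name): name is "scene" or "top"; returns (picture, depth): 420x560x3 uint8, blue, green, red; 420x560 float32, m along the optical axis (not along the pixel's ray), 0 where there is no reading.
- viewer.camera_model(name): a dict with "camera_matrix" (3x3 intrinsics, pixels), "R" (3x3) and "t" (3): a world point X has camera coordinates R X + t. Camera axes: x right, y down, z forward; pixel columns grow to the right and rows downward; lengths in m; the calibration is good to about 2 mm. A picture is of the moment at which its call begins. camera_model takes no time and is no camera call.
- manip.hand_in(): hands the job in, once; it reports no verdict.
Trained networks look in the newest picture that a camera, given by its name, has taken for a name from the list of things; names that differ only in an ending like _2 or _b are one class to them, and where a whole thing is asked for, a point or a joint stands for the part that bears it (a point fixed in the world has none). Each returns a list of dicts, best first, with "score" (0 to 1); they miss things now and then, are a little off and sometimes report something else, mostly with a low value. They report only what shows in the picture. A call takes as long as a camera call. They do not tell look-alikes from the thing itself.
- viewer.recognise(target, camera): "box" ([left, top, width, height] in pixels, round what is visible of it).
- viewer.regions_of(target, camera): "region" (420x560 bool, what is visible of it) and "box" ([left, top, width, height] in pixels, round what is visible of it).
- viewer.spot_point(target, camera): "position" ([column, row] in pixels: a listed point, or the origin of a listed thing).
The state is a dict: "clock": time; "joint_pos": joint angles; "joint_velocities": joint speeds; "tau": joint torques, N m; "position": TCP position; "ee_rot": TCP orientation; "ft_force": force on the tool from outside, world axes, zero at the start; "torque": the same for the moment, N m; "grip_width": opening from 0.0 (shut) to 1.0 (fully open).
Only numpy, scipy, OpenCV 4.12 (cv2) and the standard library are available. Lean on these libraries where they do the work, as an engineer would, in place of code of your own. Each camera call takes 0.05 s, during which the arm holds its last target.

TASK

The filter of the bench air cleaner has been changed: pick up the loose louvred cover by its pull bar, set it into the frame on the cleaner's sloping face and press it on corner by corner until all four clips have clicked and the cover lies fully home all round. The plastic cracks easily, so never press on the cover with more than 60 N. Leave everything else on the bench where it is.

Things in the scene. Friction and masses are not known exactly. Their poses are not given: they have to be found in the camera images.
- cleaner: Air cleaner, fixed on the bench: white wedge-shaped housing 230 deep (x) x 216 wide (y) x 156 mm high; origin at the centre of its underside, z up. Its front (-x side, 66 mm high, with switch and knob) is turned towards the left of the bench; from the front's top edge the intake face slopes up towards +x at 30 degrees, to a flat top with exhaust slots. Nothing stands over it.
- seat: Grey frame on the sloping face, round a white pleated filter. Origin at the frame's middle, level with the top of its black gasket: the middle of the cover's underside ends up there. z points squarely out of the face (30 degrees from vertical), x up the slope, y across. The rim leaves 1.3 to 1.8 mm play each side and flares outward 8 to 13 mm over the gasket. In each corner: a green spring clip.
- clip_1 (a point): Mouth of the clip at (-40, +60) mm in the seat's x, y, 5.7 mm below the gasket's top. A cover set in loosely rests with its studs on the four clips, about 5 mm short of home. Pressed straight into the face at a dot, that corner resists with 10 to 20 N, gives way with a click in its last 2 mm and stops firmly on the gasket; the clip keeps it there.
- clip_2 (a point): The same for the clip at (-40, -60) mm.
- clip_3 (a point): The same for the clip at (+40, +60) mm.
- clip_4 (a point): The same for the clip at (+40, -60) mm.
- cover_grip (a point): Middle of the loose cover's pull bar, 29 mm above the cover's underside. Cover: blue-grey louvred plate 106 (x) x 142 (y) x 16 mm, 0.3 kg, lying flat on four barbed studs, 8.5 mm long, under its corners at (+-40, +-60). Bar on its middle: 14 mm thick (x), 60 long (y), 26 high (top 42 mm above the underside). Axes: x across, y along the bar, z out of the top. It fits either way round (half a turn).
- corner_a (a point): Middle of the pale dot on the cover's top face (16 mm above its underside) where this corner is pressed; at (-40, +58) mm in the cover's own x, y, over the stud of that corner. Its axes are the cover's (the cover's ends can twist a few degrees).
- corner_b (a point): Middle of the pale dot on the cover's top face (16 mm above its underside) where this corner is pressed; at (-40, -58) mm in the cover's own x, y, over the stud of that corner. Its axes are the cover's (the cover's ends can twist a few degrees).
- corner_c (a point): Middle of the pale dot on the cover's top face (16 mm above its underside) where this corner is pressed; at (+40, +58) mm in the cover's own x, y, over the stud of that corner. Its axes are the cover's (the cover's ends can twist a few degrees).
- corner_d (a point): Middle of the pale dot on the cover's top face (16 mm above its underside) where this corner is pressed; at (+40, -58) mm in the cover's own x, y, over the stud of that corner. Its axes are the cover's (the cover's ends can twist a few degrees).
- tip_box: Bystander: closed tip box, violet with a clear lid, 82 x 120 x 66 mm; origin under its centre.
- tube_rack: Bystander: orange tube rack with a few capped tubes, 100 x 190 x 36 mm; origin under its centre.
- cooler: Bystander: blue cooling block with holes, 80 x 110 x 36 mm; origin under its centre.
- pipette: Bystander: pipette lying on its side, about 240 mm long (y), 26 mm wide and high; origin under its middle.
- marker: Bystander: white and black marker pen lying flat, 128 mm long (y), 14 mm thick; origin under the white part.
- bottle: Bystander: amber bottle standing, 68 mm in diameter, 130 mm high; origin under its centre.
- used_filter: Bystander: the used filter, a brown card frame 100 x 130 x 15 mm lying flat; origin under its centre.
There are look-alikes about, which are no part of the job. Leave any green or yellow look-alike of the part that bears cover_grip alone.

How it is judged:
By the outcome, as a careful person would: the job done as asked, in the order asked, and still so for the second after the job is handed in, with the robot touching nothing.
It also fails if it takes over 61 s, if anything falls off the work surface, if the arm or the gripper's body presses on something with over 40 N, if the wrist force passes 120 N, or if a joint passes its speed limit or range.

## Working session

There is one attempt and no reset: what is moved stays moved. The work goes in short steps, Python scripts to look and compute and a tool call to move; the robot and the scene stay as the last step left them, time stands still between calls to the robot, and variables do not carry over. Pictures are saved under pics/ and viewed, and the job is handed in when it is done.

Besides the shell and the picture viewer there is one more tool, called after "Emit:" as name(argument=value, ...), one argument or row to a line, values as JSON. send_rows: Moves the arm, as the interface text tells. Its arguments: {"type":"object","properties":{"grip":{"type":"array","items":{"type":"number"}},"offset":{"type":"array","items":{"type":"array","items":{"type":"number"}}},"twist":{"type":"array","items":{"type":"number"}},"newtons":{"type":"number"}},"required":["grip","offset","twist"]}

```bash
mkdir -p pics; python3 - <<'E'
from workcell import monitor, viewer, manip
import cv2,numpy as np
o=monitor.get_obs()
for k,v in o.items(): print(k,np.round(v,4))
print(manip.tcp_to_grasp)
for c in("scene","top"):
    p,d=viewer.camera(c); cv2.imwrite(f"pics/{c}0.png",p); np.save(f"{c}0.npy",d)
    m=viewer.camera_model(c); print(c,np.round(m["camera_matrix"],1).tolist(),np.round(m["R"],3).tolist(),np.round(m["t"],3))
E
```

```text
clock 0.0
joint_pos [ 1.2904  0.3329 -0.0647  1.4609  0.0216  1.3499 -0.0885]
joint_velocities [ 0.0012  0.0017  0.0009  0.0004 -0.0005 -0.0006 -0.0005]
tau [ 4.00000e-04 -6.25451e+01  4.92000e-02 -3.91602e+01  1.61000e-02
  1.01000e-02 -0.00000e+00]
position [ 0.1592 -0.604   0.2305]
ee_rot [-0.7012 -0.0914  0.7013 -0.0904]
ft_force [-0.1773 -0.549  -0.6138]
torque [0.0151 0.0723 0.0095]
grip_width 1.0013
0.0187
scene [[392.7, 0.0, 288.3], [0.0, 392.7, 208.5], [0.0, 0.0, 1.0]] [[0.01, 1.0, -0.005], [0.643, -0.01, -0.766], [-0.766, 0.005, -0.643]] [ 0.036 -0.252  1.591]
top [[420.2, 0.0, 280.5], [0.0, 420.2, 207.7], [0.0, 0.0, 1.0]] [[0.014, -1.0, 0.003], [-0.996, -0.014, -0.084], [0.084, -0.002, -0.996]] [-0.062  0.479  1.181]
```

View pics/scene0.png

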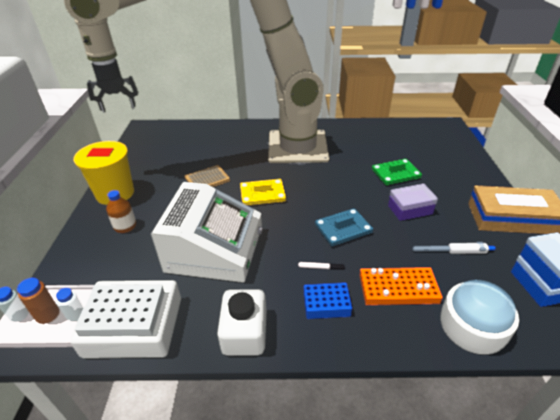

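View pics/top0.png

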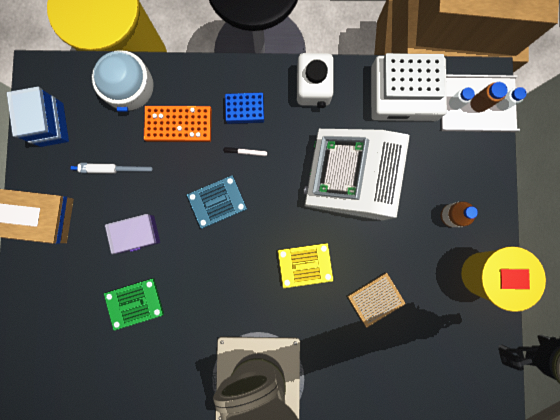

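The top view shows the blue cover at (218,201), with yellow and green decoys at (305,265) and (133,303). The cleaner is at (360,172) with its seat at (342,167), and the slope rises to the right, towards world -y. The tool stays vertical, so I'll grip the bar at its ends. That way the cover can pivot about the jaw axis onto the slope.

```bash
cat > h.py <<'E'
from workcell import monitor, viewer, manip
import cv2,numpy as np
from scipy.spatial.transform import Rotation as Ro
from scipy.optimize import least_squares
M={c:viewer.camera_model(c) for c in("scene","top")}
def world(c,u,v,z):
    m=M[c];K=np.array(m["camera_matrix"]);R=np.array(m["R"]);t=np.array(m["t"]).ravel()
    p=np.linalg.inv(K)@np.array([u,v,1.])*z
    return R.T@(p-t)
def proj(c,X):
    m=M[c];K=np.array(m["camera_matrix"]);R=np.array(m["R"]);t=np.array(m["t"]).ravel()
    p=(R@np.atleast_2d(X).T).T+t; q=(K@p.T).T; return q[:,:2]/q[:,2:]
def cloud(c,d):
    v,u=np.mgrid[0:420,0:560];m=M[c];K=np.array(m["camera_matrix"]);R=np.array(m["R"]);t=np.array(m["t"]).ravel()
    P=np.stack([(u-K[0,2])/K[0,0]*d,(v-K[1,2])/K[1,1]*d,d],-1)
    return (P-t)@R
E
python3 - <<'E'
from h import *
for c in("top","scene"):
    viewer.camera(c)
    d=np.load(f"{c}0.npy");C=cloud(c,d)
    for n in ["corner_a","clip_1","seat","cover_grip","cleaner"]:
        for r in viewer.spot_point(n,c):
            u,v=r["position"]; 
            print(c,n,round(r["score"],2),np.round([u,v],1),np.round(C[int(round(v)),int(round(u))],3))
p=cv2.imread("pics/top0.png")
a=cv2.resize(p[165:235,180:260],None,fx=5,fy=5,interpolation=cv2.INTER_CUBIC)
b=cv2.resize(p[120:225,300:415],None,fx=4.5,fy=4.5,interpolation=cv2.INTER_CUBIC)[:600]
s=cv2.imread("pics/scene0.png")
cv2.imwrite("pics/a.png",a);cv2.imwrite("pics/b.png",b)
cv2.imwrite("pics/c.png",cv2.resize(s[180:280,150:380],None,fx=3.4,fy=3.4,interpolation=cv2.INTER_CUBIC))
E
```

```text
top corner_a 0.98 [283.1 254.5] [ 0.349 -0.064  0.026]
top corner_a 0.97 [193.1 197. ] [0.507 0.194 0.027]
top corner_a 0.96 [113.8 326.2] [0.143 0.403 0.023]
top corner_a 0.94 [233.5 179.4] [0.561 0.079 0.023]
top corner_a 0.94 [107.5 295. ] [0.229 0.422 0.028]
top corner_a 0.92 [199.2 222. ] [0.436 0.175 0.026]
top corner_a 0.87 [154.9 312.7] [0.181 0.29  0.027]
top corner_a 0.83 [239.3 206.9] [0.481 0.063 0.019]
top corner_a 0.81 [148.2 283.5] [0.26  0.313 0.025]
top corner_a 0.81 [327.3 281.2] [ 0.275 -0.189  0.022]
top corner_a 0.72 [322.2 243.8] [ 0.379 -0.174  0.026]
top corner_a 0.69 [217.4 201.1] [0.494 0.121 0.053]
top corner_a 0.68 [288.8 282.1] [ 0.271 -0.082  0.024]
top clip_1 0.65 [352.2 191.4] [ 0.517 -0.24   0.136]
top clip_1 0.56 [319.8 191.9] [ 0.516 -0.16   0.108]
top seat 0.71 [339.2 168.3] [ 0.58  -0.209  0.118]
top cover_grip 0.93 [132.1 301.4] [0.212 0.356 0.022]
top cover_grip 0.85 [304.8 263.8] [ 0.323 -0.125  0.051]
top cover_grip 0.63 [218.5 204. ] [0.488 0.123 0.021]
top cleaner 0.67 [344.1 180. ] [ 0.548 -0.222  0.118]
top cleaner 0.49 [377.  300.7] [ 0.2
[... 527 characters left out ...]
 [247.9 196.5] [ 0.355 -0.173  0.025]
scene corner_a 0.49 [247.6 182. ] [ 0.273 -0.179  0.023]
scene corner_a 0.45 [405.8 161.3] [0.152 0.4   0.024]
scene clip_1 0.94 [200.1 229.6] [ 0.654 -0.265  0.152]
scene clip_1 0.82 [229.9 243.8] [ 0.664 -0.192  0.111]
scene clip_1 0.78 [219.5 200. ] [ 0.516 -0.233  0.139]
scene clip_1 0.5 [369.7 225.5] [0.507 0.206 0.025]
scene seat 0.56 [221.2 219.4] [ 0.581 -0.224  0.124]
scene cover_grip 0.92 [258.6 186.7] [ 0.33  -0.137  0.043]
scene cover_grip 0.69 [394.3 164.4] [0.207 0.34  0.048]
scene cover_grip 0.63 [344.8 221.1] [0.503 0.129 0.042]
scene cleaner 0.77 [218.2 251.2] [ 0.681 -0.222  0.104]
scene cleaner 0.23 [210.9 177.7] [ 0.242 -0.312  0.019]
```

```bash
sleep 1
```

```text
(no output)
```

View pics/a.png

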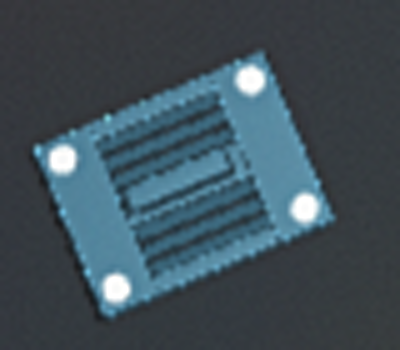

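View pics/b.png

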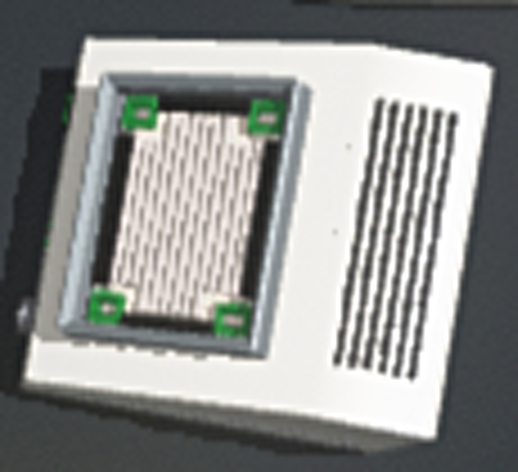

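View pics/c.png

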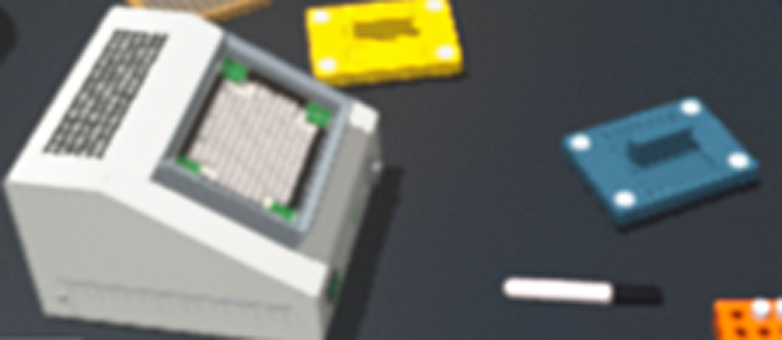

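```bash
cat > m.py <<'E'
from h import *
def blobs(p,c,roi,mask,amin):
    x0,y0,x1,y1=roi; s=6
    cr=cv2.resize(p[y0:y1,x0:x1],None,fx=s,fy=s,interpolation=cv2.INTER_CUBIC)
    m=mask(cr).astype(np.uint8)
    n,l,st,ce=cv2.connectedComponentsWithStats(m)
    return [(round((ce[i][0]+.5)/s-.5+x0,2),round((ce[i][1]+.5)/s-.5+y0,2),int(st[i,4])) for i in range(1,n) if st[i,4]>amin]
white=lambda q:(q.min(2)>170)
green=lambda q:(q[...,1].astype(int)>q[...,2]+35)&(q[...,1].astype(int)>q[...,0]+20)
E
python3 - <<'E'
from m import *
t=cv2.imread("pics/top0.png");s=cv2.imread("pics/scene0.png")
print(blobs(t,"top",(180,165,255,240),white,100))
print(blobs(s,"scene",(312,200,375,250),white,60))
print(blobs(t,"top",(318,135,368,200),green,100))
print(blobs(s,"scene",(195,190,252,250),green,60))
E
```

```text
[(np.float64(229.64), np.float64(180.55), 911), (np.float64(192.03), np.float64(196.44), 884), (np.float64(240.5), np.float64(206.14), 898), (np.float64(202.76), np.float64(222.19), 885)]
[(np.float64(352.63), np.float64(211.16), 512), (np.float64(320.29), np.float64(221.46), 546), (np.float64(366.7), np.float64(226.78), 612), (np.float64(333.25), np.float64(238.04), 646)]
[(np.float64(318.74), np.float64(136.75), 211), (np.float64(353.97), np.float64(135.05), 876), (np.float64(330.65), np.float64(144.43), 1776), (np.float64(358.32), np.float64(145.45), 1546), (np.float64(363.97), np.float64(179.47), 2743), (np.float64(366.47), np.float64(185.79), 390), (np.float64(322.99), np.float64(187.79), 1780), (np.float64(350.62), np.float64(190.61), 1413), (np.float64(365.48), np.float64(196.45), 467), (np.float64(322.52), np.float64(197.48), 117), (np.float64(330.43), np.float64(198.43), 208), (np.float64(338.6), np.float64(199.02), 130)]
[(np.float64(201.46), np.float64(203.35), 12592), (np.float64(246.4), np.float64(195.42), 4386), (np.float64(218.36), np.float64(200.35), 1279), (np.float64(243.14), np.float64(213.34), 1342), (np.float64(205.28), np.float64(228.14), 684), (np.float64(206.21), np.float64(243.57), 6866), (np.float64(232.78), np.float64(241.82), 901)]
```

```bash
cat > fit.py <<'E'
from m import *
DOT=np.array([[-40,58,16],[-40,-58,16],[40,58,16],[40,-58,16]])/1e3
CLIP=np.array([[-40,60,-5.7],[-40,-60,-5.7],[40,60,-5.7],[40,-60,-5.7]])/1e3
def R_seat(yaw): return Ro.from_euler('z',yaw).as_matrix()@Ro.from_euler('y',-np.pi/6).as_matrix()
def R_flat(yaw): return Ro.from_euler('z',yaw).as_matrix()
def fit(obs,pts,Rf,x0,fixz=None):
    # obs: {cam: Nx2}; matching by nearest
    def res(x,full=False):
        X=(Rf(x[3])@pts.T).T+np.r_[x[:2],x[2] if fixz is None else fixz]
        r=[]
        for c,o in obs.items():
            q=proj(c,X); o=np.array(o)
            for a in o: 
                dd=a-q; i=np.argmin((dd**2).sum(1)); r+=list(dd[i])
        if fixz is not None: r.append((x[2]-fixz))
        return np.array(r)
    s=least_squares(res,x0); return s.x,res(s.x)
E
python3 - <<'E'
from fit import *
oc={"top":[(229.64,180.55),(192.03,196.44),(240.5,206.14),(202.76,222.19)],"scene":[(352.63,211.16),(320.29,221.46),(366.7,226.78),(333.25,238.04)]}
for k in (["top"],["scene"],["top","scene"]):
    for fz in (None,.0085):
        x,r=fit({c:oc[c] for c in k},DOT,R_flat,[.495,.125,.0085,np.radians(110)],fz); print("cover",k,fz,np.round(x[:3]*1e3,1),np.degrees(x[3]).round(2),np.abs(r).max().round(2))
os={"top":[(330.65,144.43),(358.32,145.45),(322.99,187.79),(350.62,190.61)],"scene":[(218.36,200.35),(243.14,213.34),(205.28,228.14),(232.78,241.82)]}
for k in (["top"],["scene"],["top","scene"]):
    x,r=fit({c:os[c] for c in k},CLIP,R_seat,[.58,-.215,.12,np.radians(-97)]);print("seat",k,np.round(x[:3]*1e3,1),np.degrees(x[3]).round(2)); print(np.round(r,1))
# slope plane from depth
for c in("top","scene"):
    C=cloud(c,np.load(f"{c}0.npy"))
    if c=="top":
        for (u,v) in [(374,150),(372,165),(368,180),(319,150),(312,180),(400,150),(392,190)]: print(c,u,v,np.round(C[v-1:v+2,u-1:u+2].reshape(-1,3).mean(0)*1e3,1))
E
```

```text
cover ['top'] None [503.3 139.5 -67.2] 114.16 8.64
cover ['top'] 0.0085 [495.9 128.    8.5] 114.17 8.34
cover ['scene'] None [500.  124.8  12.6] 106.92 6.99
cover ['scene'] 0.0085 [495.5 125.7   8.5] 106.95 6.92
cover ['top', 'scene'] None [495.6 126.8   8.2] 111.1 9.38
cover ['top', 'scene'] 0.0085 [495.7 126.8   8.5] 111.09 9.35
seat ['top'] [ 583.  -209.7  123.4] -99.62
[ 0.2 -0.  -0.1 -0.2  0.2  0.1 -0.2  0.1]
seat ['scene'] [ 564.4 -213.6  109.1] -99.2
[-0.1  0.1  0.1  0.3 -0.2 -0.3  0.3 -0.1]
seat ['top', 'scene'] [ 582.6 -209.5  125.3] -99.33
[ 0.3 -0.1 -0.1 -0.1  0.  -0.1 -0.4  0.1 -0.1  0.6 -0.5  0.4  0.2 -0.4
  0.1 -0.6]
top 374 150 [ 622.1 -294.4  150.8]
top 372 165 [ 582.6 -288.8  152.1]
top 368 180 [ 543.9 -278.8  149.8]
top 319 150 [ 634.9 -158.6   84.8]
top 312 180 [ 554.  -141.3   69.8]
top 400 150 [ 621.5 -359.6  157.4]
top 392 190 [ 518.  -338.4  156.6]
```

```bash
python3 - <<'E'
from fit import *
oc={"top":[(229.64,180.55),(192.03,196.44),(240.5,206.14),(202.76,222.19)],"scene":[(352.63,211.16),(320.29,221.46),(366.7,226.78),(333.25,238.04)]}
for k in (["top"],["scene"],["top","scene"]):
    for fz in (None,.0085):
        x,r=fit({c:oc[c] for c in k},DOT,R_flat,[.495,.125,.0085,np.radians(23)],fz); print("cover",k,fz,np.round(x[:3]*1e3,1),np.degrees(x[3]).round(2),np.round(r,1))
o=monitor.get_obs(); R=Ro.from_quat(o["ee_rot"]).as_matrix(); print(np.round(R,4),o["clock"])
E
```

```text
cover ['top'] None [495.6 127.6  10.3] 24.05 [-0.  0. -0.  0.  0.  0.  0. -0.]
cover ['top'] 0.0085 [495.7 127.9   8.5] 24.05 [ 0.  -0.  -0.1 -0.   0.1  0.  -0.   0.   0. ]
cover ['scene'] None [495.4 126.9   7.1] 24.06 [-0. -0. -0. -0.  0.  0.  0. -0.]
cover ['scene'] 0.0085 [496.9 126.6   8.5] 24.07 [-0.   0.   0.  -0.  -0.   0.1  0.  -0.   0. ]
cover ['top', 'scene'] None [495.8 127.4   7.6] 24.05 [-0.2 -0.  -0.3 -0.  -0.1  0.  -0.2  0.  -0.2  0.  -0.2 -0.  -0.2  0.1
 -0.2  0. ]
cover ['top', 'scene'] 0.0085 [496.  127.3   8.5] 24.06 [-0.2  0.1 -0.3  0.1 -0.1  0.1 -0.2  0.1 -0.2  0.2 -0.2  0.2 -0.2  0.2
 -0.2  0.2  0. ]
[[ 1.000e-04  2.550e-01 -9.669e-01]
 [-2.000e-04 -9.669e-01 -2.550e-01]
 [-1.000e+00  2.000e-04 -0.000e+00]] 0.7
```

```bash
cat >> h.py <<'E'
def go(T,psi=None):
    o=monitor.get_obs();R=Ro.from_quat(o["ee_rot"]).as_matrix();p=np.array(o["position"])
    cur=np.degrees(np.arctan2(R[1,1],R[0,1]))
    print("t",round(o["clock"],2),"pos",np.round(p*1e3,1),"psi",cur.round(2),"F",np.round(o["ft_force"],1),"w",round(o["grip_width"],3))
    print(" offset",np.round(R.T@(np.array(T)-p)*1e3,1),"twist",None if psi is None else round(-((psi-cur+180)%360-180),2), "j",np.round(o["joint_pos"],2))
E
python3 -c "
from h import *
go([.42,-.30,.231],-65.94); go([.496,.1273,.231],-65.94)"
```

```text
t 0.7 pos [ 159.4 -604.4  231.4] psi -75.23 F [ 0.1 -0.1  0.5] w 0.999
 offset [ 3.000e-01 -2.279e+02 -3.296e+02] twist -9.29 j [ 1.29  0.33 -0.06  1.46  0.02  1.35 -0.09]
t 0.7 pos [ 159.4 -604.4  231.4] psi -75.23 F [ 0.1 -0.1  0.5] w 0.999
 offset [ 3.000e-01 -6.217e+02 -5.121e+02] twist -9.29 j [ 1.29  0.33 -0.06  1.46  0.02  1.35 -0.09]
```

Emit:
send_rows(
  grip=[0, 0, 0, 0, 0],
  offset=[
    [0, -228, -330],
    [0, -228, -330],
    [0, -228, -330],
    [0, -228, -330],
    [0, -228, -330],
  ],
  twist=[0, 0, 0, 0, 0],
)

```text
clock: 1.12
position: [0.2959, -0.4445, 0.2315]
ee_rot: [0.701, 0.091, -0.701, 0.091]
ft_force: [1.1, -1.7, -0.4]
grip_width: 1.0
```

Emit:
send_rows(
  grip=[0, 0, 0, 0, 0],
  offset=[
    [0, -108, -157],
    [0, -108, -157],
    [0, -108, -157],
    [0, -108, -157],
    [0, -108, -157],
  ],
  twist=[-9.3, -9.3, -9.3, -9.3, -9.3],
)

```text
clock: 1.53
position: [0.4221, -0.2973, 0.2318]
ee_rot: [0.692, 0.149, -0.691, 0.149]
ft_force: [0.8, -0.4, 0.7]
grip_width: 1.0
```

```bash
python3 -c "
from h import *
go([.496,.1273,.231],-65.94)"
```

```text
t 1.53 pos [ 422.1 -297.3  231.8] psi -65.66 F [ 0.8 -0.4  0.7] w 1.0
 offset [   1.  -356.5 -242.3] twist 0.28 j [ 0.87  0.11 -0.37  1.73  0.04  1.31 -0.65]
```

Emit:
send_rows(
  grip=[0, 0, 0, 0, 0],
  offset=[
    [0, -356, -242],
    [0, -356, -242],
    [0, -356, -242],
    [0, -356, -242],
    [0, -356, -242],
  ],
  twist=[0, 0, 0, 0, 0],
)

```text
clock: 1.95
position: [0.4558, -0.0947, 0.2316]
ee_rot: [0.692, 0.147, -0.691, 0.148]
ft_force: [0.9, -0.3, 0.8]
grip_width: 1.001
```

Emit:
send_rows(
  grip=[0, 0, 0, 0, 0],
  offset=[
    [0, -183, -125],
    [0, -183, -125],
    [0, -183, -125],
    [0, -183, -125],
    [0, -183, -125],
  ],
  twist=[0, 0, 0, 0, 0],
)

```text
clock: 2.37
position: [0.493, 0.1103, 0.2318]
ee_rot: [0.692, 0.147, -0.691, 0.148]
ft_force: [-0.2, -0.3, 0.5]
grip_width: 1.001
```

```bash
python3 -c "
from h import *
go([.496,.1273,.231],-65.94)"
```

```text
t 2.37 pos [493.  110.3 231.8] psi -65.96 F [-0.2 -0.3  0.5] w 1.001
 offset [  0.8 -14.3  -9.7] twist -0.02 j [ 0.41  0.13 -0.77  1.74  0.09  1.31 -1.53]
```

Emit:
send_rows(
  grip=[0, 0, 0, 0, 0],
  offset=[
    [0, -14.3, -9.7],
    [60, -14.3, -9.7],
    [120, -14.3, -9.7],
    [150, -14.3, -9.7],
    [170, -14.3, -9.7],
  ],
  twist=[0, 0, 0, 0, 0],
)

```text
clock: 2.78
position: [0.4961, 0.1255, 0.0632]
ee_rot: [0.692, 0.147, -0.691, 0.148]
ft_force: [1.0, -1.2, -0.3]
grip_width: 1.0
```

```bash
python3 -c "
from h import *
go([.496,.1273,.022],-65.94)
for c in('scene','top'):
  p,d=viewer.camera(c); cv2.imwrite('pics/g_%s.png'%c,cv2.resize(p[110:270,230:450] if c=='scene' else p[130:270,130:310],None,fx=3.5,fy=3.5))
go([.496,.1273,.022],-65.94)
"
```

```text
t 2.78 pos [496.1 125.5  63.2] psi -65.92 F [ 1.  -1.2 -0.3] w 1.0
 offset [41.2 -1.7 -0.6] twist 0.02 j [ 0.31  0.34 -0.74  1.91  0.28  0.99 -1.7 ]
t 2.88 pos [491.8 124.2  59.3] psi -65.92 F [-0.2 -1.6  0.6] w 0.998
 offset [37.2 -1.  -5.4] twist 0.02 j [ 0.31  0.35 -0.74  1.91  0.27  0.99 -1.7 ]
```

View pics/g_scene.png

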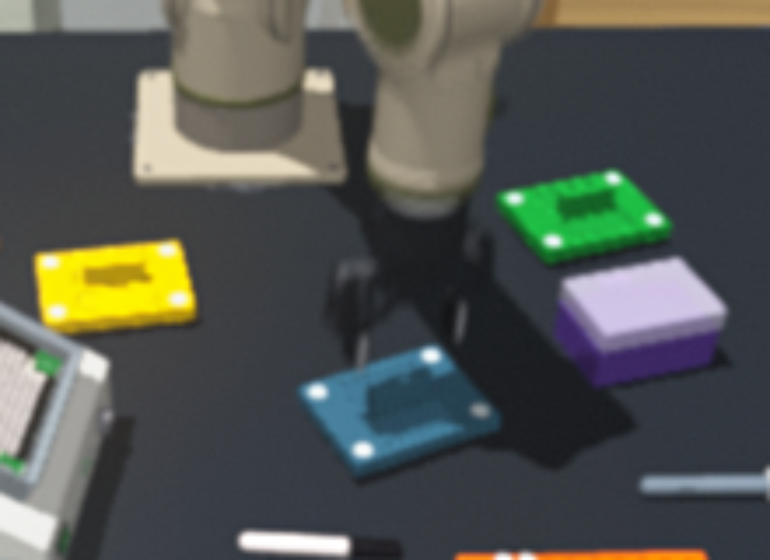

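View pics/g_top.png

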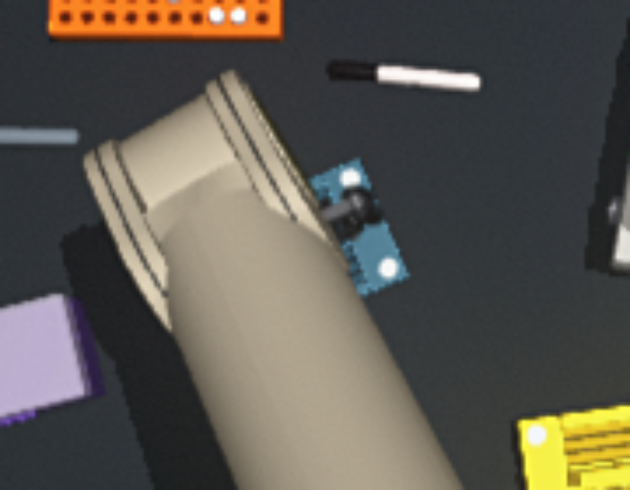

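Emit:
send_rows(
  grip=[0, 0, 0, 0, 0],
  offset=[
    [5, -1, -5],
    [8, -1, -5],
    [8, -1, -5],
    [8, -1, -5],
    [8, -1, -5],
  ],
  twist=[0, 0, 0, 0, 0],
)

```text
clock: 3.3
position: [0.5012, 0.1285, 0.0582]
ee_rot: [0.692, 0.147, -0.691, 0.148]
ft_force: [-0.2, -0.3, -0.3]
grip_width: 0.998
```

```bash
python3 -c "
from h import *
go([.496,.1273,.022],-65.94)
"
```

```text
t 3.3 pos [501.2 128.5  58.2] psi -65.94 F [-0.2 -0.3 -0.3] w 0.998
 offset [36.2 -1.1  5.3] twist -0.0 j [ 0.3   0.36 -0.73  1.9   0.29  0.98 -1.71]
```

Emit:
send_rows(
  grip=[0, 0, 0, 0, 0],
  offset=[
    [0, 0, 0],
    [0, 0, 0],
    [0, 0, 0],
    [0, 0, 0],
    [0, 0, 0],
  ],
  twist=[0, 0, 0, 0, 0],
)

```text
clock: 3.72
position: [0.5002, 0.1283, 0.0567]
ee_rot: [0.692, 0.147, -0.692, 0.147]
ft_force: [0.5, 0.1, -0.3]
grip_width: 1.002
```

```bash
python3 -c "
from h import *
go([.496,.1273,.022],-65.94)
viewer.camera('scene')
go([.496,.1273,.022],-65.94)
"
```

```text
t 3.72 pos [500.2 128.3  56.7] psi -65.93 F [ 0.5  0.1 -0.3] w 1.002
 offset [34.7 -0.8  4.2] twist 0.01 j [ 0.3   0.36 -0.73  1.9   0.29  0.98 -1.71]
t 3.77 pos [500.2 128.3  56.6] psi -65.93 F [ 0.7 -0.1  0.7] w 0.997
 offset [34.6 -0.8  4.2] twist 0.01 j [ 0.3   0.36 -0.73  1.9   0.29  0.98 -1.71]
```

Emit:
send_rows(
  grip=[0, 0, 0, 0, 0],
  offset=[
    [4, -0.8, 4.2],
    [14, -0.8, 4.2],
    [24, -0.8, 4.2],
    [32, -0.8, 4.2],
    [32, -0.8, 4.2],
  ],
  twist=[0, 0, 0, 0, 0],
)

```text
clock: 4.18
position: [0.4946, 0.127, 0.0223]
ee_rot: [-0.69, -0.148, 0.693, -0.147]
ft_force: [0.1, -0.7, 0.1]
grip_width: 0.999
```

Emit:
send_rows(
  grip=[0, 0, 0, 0, 0],
  offset=[
    [0, 0, 0],
    [0, 0, 0],
    [0, 0, 0],
    [0, 0, 0],
    [0, 0, 0],
  ],
  twist=[0, 0, 0, 0, 0],
)

```text
clock: 4.6
position: [0.4962, 0.1274, 0.0249]
ee_rot: [0.692, 0.147, -0.691, 0.147]
ft_force: [-0.2, -0.5, -0.1]
grip_width: 1.001
```

```bash
python3 -c "
from h import *
go([.496,.1273,.022],-65.94)
p,d=viewer.camera('scene'); cv2.imwrite('pics/g2.png',cv2.resize(p[160:260,290:420],None,fx=5,fy=5,interpolation=2))
"
```

```text
t 4.6 pos [496.2 127.4  24.9] psi -65.93 F [-0.2 -0.5 -0.1] w 1.001
 offset [ 2.9 -0.   0.2] twist 0.01 j [ 0.28  0.41 -0.71  1.93  0.33  0.92 -1.75]
```

View pics/g2.png

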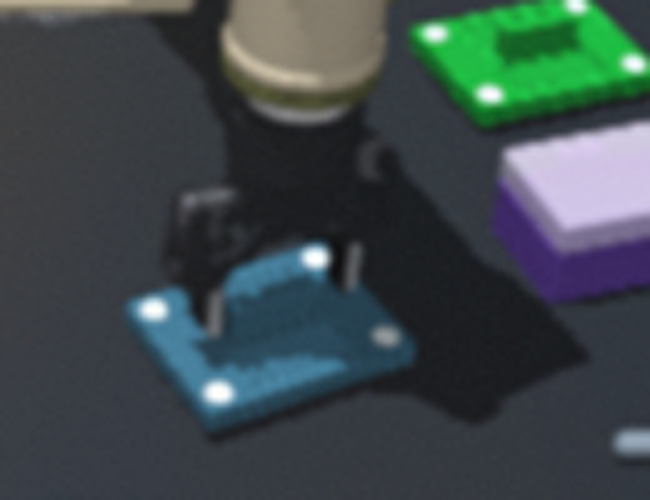

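Emit:
send_rows(
  grip=[60, 120, 180, 255, 255],
  offset=[
    [3, 0, 0],
    [3, 0, 0],
    [3, 0, 0],
    [3, 0, 0],
    [3, 0, 0],
  ],
  twist=[0, 0, 0, 0, 0],
  newtons=40,
)

```text
clock: 5.07
position: [0.496, 0.1272, 0.0217]
ee_rot: [-0.692, -0.147, 0.692, -0.148]
ft_force: [-1.0, -1.9, 3.1]
grip_width: 0.69
```

Emit:
send_rows(
  grip=[255, 255, 255, 255, 255],
  offset=[
    [0, 0, 0],
    [0, 0, 0],
    [0, 0, 0],
    [0, 0, 0],
    [0, 0, 0],
  ],
  twist=[0, 0, 0, 0, 0],
  newtons=40,
)

```text
clock: 5.48
position: [0.496, 0.1272, 0.0217]
ee_rot: [0.692, 0.147, -0.692, 0.148]
ft_force: [-2.5, -2.5, 5.1]
grip_width: 0.689
```

Emit:
send_rows(
  grip=[255, 255, 255, 255, 255],
  offset=[
    [-10, 0, 0],
    [-40, 0, 0],
    [-80, 0, 0],
    [-120, 0, 0],
    [-160, 0, 0],
  ],
  twist=[0, 0, 0, 0, 0],
)

```text
clock: 5.9
position: [0.4951, 0.1279, 0.1835]
ee_rot: [-0.691, -0.148, 0.692, -0.148]
ft_force: [0.6, -0.7, -2.2]
grip_width: 0.688
```

Emit:
send_rows(
  grip=[255, 255, 255, 255, 255],
  offset=[
    [-65, 0, 0],
    [-65, 0, 0],
    [-65, 0, 0],
    [-65, 0, 0],
    [-65, 0, 0],
  ],
  twist=[-7, -14, -21, -28, -35],
)

```text
clock: 6.32
position: [0.4958, 0.1278, 0.2473]
ee_rot: [0.614, 0.351, -0.614, 0.351]
ft_force: [0.4, 0.0, -3.8]
grip_width: 0.693
```

```bash
python3 -c "
from h import *
go([.583,-.19,.245],-9.5)
p,d=viewer.camera('scene'); cv2.imwrite('pics/l.png',cv2.resize(p[60:260,200:440],None,fx=3,fy=3,interpolation=2))
"
```

```text
t 6.32 pos [495.8 127.8 247.3] psi -30.54 F [ 0.4  0.  -3.8] w 0.693
 offset [  2.3 236.6 229.3] twist -21.04 j [ 0.44  0.15 -0.85  1.7   0.12  1.35 -0.96]
```

View pics/l.png

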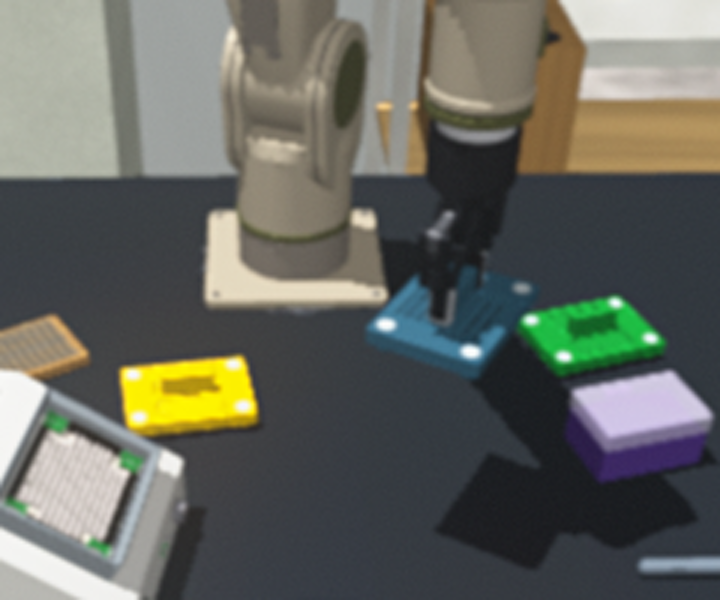

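The cover lifted level. At 30° of tilt, though, the low-set fingertips would foul the plate, so I'll set it down again and regrip about 7 mm higher.

Emit:
send_rows(
  grip=[255, 255, 255, 255, 255],
  offset=[
    [40, 0, 0],
    [80, 0, 0],
    [120, 0, 0],
    [160, 0, 0],
    [195, 0, 0],
  ],
  twist=[0, 0, 0, 0, 0],
)

```text
clock: 6.78
position: [0.4949, 0.1274, 0.0494]
ee_rot: [-0.615, -0.348, 0.616, -0.347]
ft_force: [1.6, -0.6, -2.4]
grip_width: 0.692
```

Emit:
send_rows(
  grip=[255, 255, 255, 255, 255],
  offset=[
    [10, 0, 0],
    [20, 0, 0],
    [28, 0, 0],
    [28, 0, 0],
    [28, 0, 0],
  ],
  twist=[0, 0, 0, 0, 0],
)

```text
clock: 7.2
position: [0.497, 0.1277, 0.0249]
ee_rot: [0.616, 0.348, -0.615, 0.349]
ft_force: [0.3, 0.2, -2.9]
grip_width: 0.693
```

```bash
python3 -c "
from h import *
go([.583,-.19,.022],-9.5)
"
```

```text
t 7.2 pos [497.  127.7  24.9] psi -30.96 F [ 0.3  0.2 -2.9] w 0.693
 offset [  3.  237.2 228.1] twist -21.46 j [ 0.32  0.42 -0.77  1.93  0.36  0.93 -1.16]
```

Emit:
send_rows(
  grip=[255, 255, 255, 0, 0],
  offset=[
    [1.5, 0, 0],
    [3, 0, 0],
    [3.5, 0, 0],
    [3.5, 0, 0],
    [3.5, 0, 0],
  ],
  twist=[0, 0, 0, 0, 0],
)

```text
clock: 7.62
position: [0.4966, 0.1275, 0.0208]
ee_rot: [0.616, 0.348, -0.615, 0.349]
ft_force: [-0.2, 0.6, 0.1]
grip_width: 0.943
```

Emit:
send_rows(
  grip=[0, 0, 0, 0, 0],
  offset=[
    [0, 0, 0],
    [-3, 0, 0],
    [-7, 0, 0],
    [-7, 0, 0],
    [-7, 0, 0],
  ],
  twist=[0, 0, 0, 0, 0],
)

```text
clock: 8.03
position: [0.4963, 0.1274, 0.0275]
ee_rot: [0.615, 0.348, -0.615, 0.349]
ft_force: [-0.2, -0.3, -0.7]
grip_width: 1.001
```

Emit:
send_rows(
  grip=[80, 160, 255, 255, 255],
  offset=[
    [0, 0, 0],
    [0, 0, 0],
    [0, 0, 0],
    [0, 0, 0],
    [0, 0, 0],
  ],
  twist=[0, 0, 0, 0, 0],
  newtons=40,
)

```text
clock: 8.45
position: [0.496, 0.1275, 0.0274]
ee_rot: [-0.615, -0.349, 0.615, -0.349]
ft_force: [-1.1, 0.4, 6.8]
grip_width: 0.686
```

Emit:
send_rows(
  grip=[255, 255, 255, 255, 255],
  offset=[
    [0, 0, 0],
    [0, 0, 0],
    [0, 0, 0],
    [0, 0, 0],
    [0, 0, 0],
  ],
  twist=[0, 0, 0, 0, 0],
)

```text
clock: 8.87
position: [0.496, 0.1274, 0.0274]
ee_rot: [-0.615, -0.349, 0.615, -0.349]
ft_force: [-2.2, -0.9, 5.6]
grip_width: 0.692
```

Emit:
send_rows(
  grip=[255, 255, 255, 255, 255],
  offset=[
    [-10, 0, 0],
    [-50, 0, 0],
    [-90, 0, 0],
    [-130, 0, 0],
    [-170, 0, 0],
  ],
  twist=[0, 0, 0, 0, 0],
)

```text
clock: 9.28
position: [0.4951, 0.1276, 0.1992]
ee_rot: [-0.615, -0.349, 0.615, -0.349]
ft_force: [2.3, 0.1, -2.7]
grip_width: 0.691
```

Emit:
send_rows(
  grip=[255, 255, 255, 255, 255],
  offset=[
    [-40, 0, 0],
    [-60, 0, 0],
    [-60, 0, 0],
    [-60, 0, 0],
    [-60, 0, 0],
  ],
  twist=[-7, -14, -21.5, -21.5, -21.5],
)

```text
clock: 9.7
position: [0.4955, 0.1272, 0.2568]
ee_rot: [-0.54, -0.456, 0.541, -0.456]
ft_force: [0.4, -1.0, -2.8]
grip_width: 0.692
```

```bash
python3 -c "
from h import *
go([.583,-.10,.25],-9.5)
for c in('scene','top'):
  p,d=viewer.camera(c); cv2.imwrite('pics/l2%s.png'%c,p)
cv2.imwrite('pics/l2.png',cv2.resize(p[130:270,130:310],None,fx=3.5,fy=3.5))
p=cv2.imread('pics/l2scene.png');cv2.imwrite('pics/l2s.png',cv2.resize(p[60:260,200:440],None,fx=3,fy=3,interpolation=2))
"
```

```text
t 9.7 pos [495.5 127.2 256.8] psi -9.62 F [ 0.4 -1.  -2.8] w 0.692
 offset [  6.8 124.3 209.3] twist -0.12 j [ 0.49  0.15 -0.9   1.68  0.12  1.37 -0.6 ]
```

View pics/l2.png

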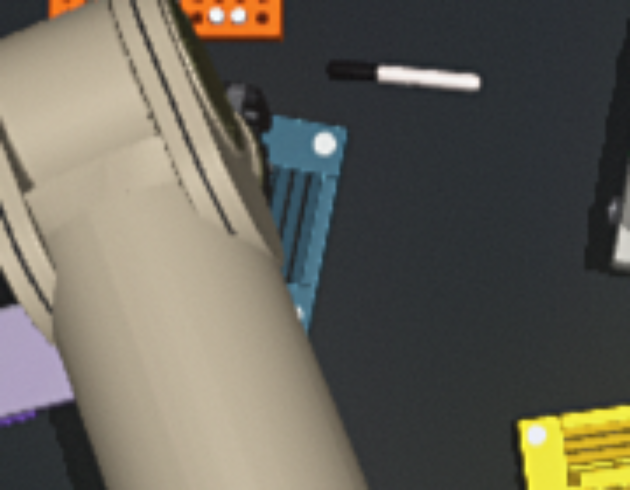

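View pics/l2s.png

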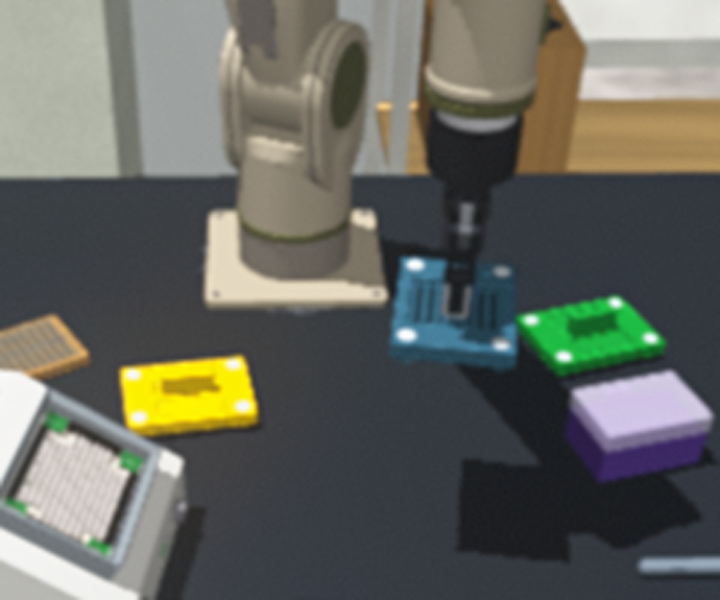

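```bash
cat > cov.py <<'E'
from fit import *
def fit6(obs,x0,fr=None):
    def res(x):
        X=(Ro.from_euler('ZYX',x[3:]).as_matrix()@DOT.T).T+x[:3]; r=[]
        for c,o in obs.items():
            q=proj(c,X)
            for a in o:
                dd=np.array(a)-q;i=np.argmin((dd**2).sum(1));r+=list(dd[i])
        return np.r_[r,(x[5]*20),(x[4]-x0[4])*10]
    s=least_squares(res,x0);return s.x,res(s.x)
E
python3 - <<'E'
from cov import *
s=cv2.imread("pics/l2scene.png");t=cv2.imread("pics/l2top.png")
pale=lambda q:(q.max(2).astype(int)-q.min(2)<45)&(q.min(2)>95)
bs=blobs(s,"scene",(328,142,376,182),pale,60);bt=blobs(t,"top",(205,160,232,232),white,60)
print(bs,bt)
bs=[b[:2] for b in bs];bt=[b[:2] for b in bt if b[2]>600]
for obs in({"scene":bs},{"scene":bs,"top":bt}):
    x,r=fit6(obs,[.4955,.1272,.238,np.radians(80.5),0,0]);print(np.round(x[:3]*1e3,1),np.degrees(x[3:]).round(2),np.round(r,1))
E
```

```text
[(np.float64(337.95), np.float64(147.52), 687), (np.float64(366.83), np.float64(150.1), 440), (np.float64(328.08), np.float64(157.72), 190), (np.float64(347.93), np.float64(159.44), 338), (np.float64(335.07), np.float64(171.15), 750), (np.float64(366.61), np.float64(174.1), 668)] [(np.float64(222.3), np.float64(170.61), 1116), (np.float64(215.11), np.float64(218.62), 77)]
[481.8 134.9 220. ] [80.76 -8.42 -5.17] [ -0.1  -6.3   0.4  -2.3 -10.    3.9   9.8   5.7  -0.3  -2.5   0.3   1.6
  -1.8  -1.5]
[497.4 132.2 230.2] [80.92 -8.35 -5.64] [-0.  -6.3 -0.  -2.3 -9.9  3.9 10.   5.7 -0.2 -2.6 -0.3  1.6 -0.4 -0.1
 -2.  -1.5]
```

```bash
python3 - <<'E'
from cov import *
bs=[(337.95,147.52),(366.83,150.1),(335.07,171.15),(366.61,174.1)]
for obs in({"scene":bs},{"scene":bs,"top":[(222.3,170.61)]}):
    x,r=fit6(obs,[.4955,.1272,.238,np.radians(80.5),0,0]);print(np.round(x[:3]*1e3,1),np.degrees(x[3:]).round(2),np.round(r,1))
    d=Ro.from_euler('z',-x[3]).apply(x[:3]-np.array([.4955,.1272,.2568])); print("cover origin rel TCP in cover axes",np.round(d*1e3,1))
E
```

```text
[496.8 128.8 238.7] [80.38  0.54  0.17] [ 0.1 -0.1 -0.1  0.  -0.   0.   0.   0.   0.1  0.1]
cover origin rel TCP in cover axes [  1.8  -1.1 -18.1]
[494.2 129.4 237. ] [80.54  0.67  0.23] [ 0.  -0.1 -0.   0.  -0.2  0.  -0.   0.  -0.2 -0.   0.1  0.1]
cover origin rel TCP in cover axes [  2.    1.6 -19.8]
```

```bash
cat > plan.py <<'E'
from fit import *
O=np.array([.583,-.2095,.1245]);YAW=np.radians(-99.4);RS=R_seat(YAW)
u=np.array([np.cos(YAW),np.sin(YAW),0]);w=np.array([0,0,1.]);yv=RS[:,1]
HP=.0325;DT=.0136;XO=.001
def tcp(th,edge,y=0):
    # edge: cover uphill underside edge in seat frame (x,z) m
    E=O+RS@np.array([edge[0],y,edge[1]])
    a=-.053+XO;b=HP
    c,s=np.cos(np.radians(th)),np.sin(np.radians(th))
    return E+u*(a*c-b*s)+w*(a*s+b*c)-w*DT
E
python3 - <<'E'
from plan import *
for th,e in [(0,(.0525,.001)),(10,(.0525,.002)),(20,(.0528,.003)),(30,(.053,.005))]: print(th,np.round(tcp(th,e)*1e3,1))
print(u,RS)
from h import go
go(tcp(0,(.0525,.001))+[0,0,.16],-9.4)
E
```

```text
0 [ 584.1 -202.6  170.5]
10 [ 585.  -197.3  161.9]
20 [ 585.6 -194.   152.7]
30 [ 585.9 -191.9  143.9]
[-0.16332596 -0.98657216  0.        ] [[-0.14144443  0.98657216  0.08166298]
 [-0.85439655 -0.16332596  0.49328608]
 [ 0.5         0.          0.8660254 ]]
t 9.8 pos [495.3 127.1 256.2] psi -9.65 F [ 0.8 -0.4 -2.9] w 0.696
 offset [-74.4 142.7 310.2] twist -0.25 j [ 0.49  0.15 -0.9   1.68  0.12  1.37 -0.6 ]
```

Emit:
send_rows(
  grip=[255, 255, 255, 255, 255],
  offset=[
    [0, 15, 32],
    [0, 30, 65],
    [0, 47, 102],
    [0, 64, 139],
    [0, 81, 176],
  ],
  twist=[0, 0, 0, 0, 0],
)

```text
clock: 10.22
position: [0.5468, -0.0613, 0.2563]
ee_rot: [-0.54, -0.457, 0.54, -0.456]
ft_force: [1.3, 0.4, -2.7]
grip_width: 0.691
```

Emit:
send_rows(
  grip=[255, 255, 255, 255, 255],
  offset=[
    [0, 17, 37],
    [0, 32, 70],
    [0, 47, 102],
    [0, 60, 130],
    [0, 60, 130],
  ],
  twist=[0, 0, 0, 0, 0],
)

```text
clock: 10.63
position: [0.5842, -0.2058, 0.2546]
ee_rot: [-0.541, -0.454, 0.543, -0.454]
ft_force: [-0.2, -1.7, -3.9]
grip_width: 0.694
```

Emit:
send_rows(
  grip=[255, 255, 255, 255, 255],
  offset=[
    [0, 0, 0],
    [0, 0, 0],
    [0, 0, 0],
    [0, 0, 0],
    [0, 0, 0],
  ],
  twist=[0, 0, 0, 0, 0],
)

```text
clock: 11.05
position: [0.585, -0.1966, 0.2574]
ee_rot: [-0.539, -0.457, 0.539, -0.458]
ft_force: [0.4, -0.7, -3.6]
grip_width: 0.689
```

```bash
python3 -c "
from plan import *
go(tcp(0,(.0525,.001))+[0,0,.03],-9.4)
for c in('scene','top'):
  p,d=viewer.camera(c); cv2.imwrite('pics/k%s.png'%c,p)
  cv2.imwrite('pics/kk%s.png'%c,cv2.resize(p[100:260,280:440] if c=='top' else p[120:280,140:320],None,fx=3.5,fy=3.5,interpolation=2))
"
```

```text
t 11.05 pos [ 585.  -196.6  257.4] psi -9.37 F [ 0.4 -0.7 -3.6] w 0.689
 offset [56.8  0.1  6. ] twist 0.03 j [ 0.77  0.38 -0.68  1.42  0.24  1.43 -0.08]
```

View pics/kkscene.png

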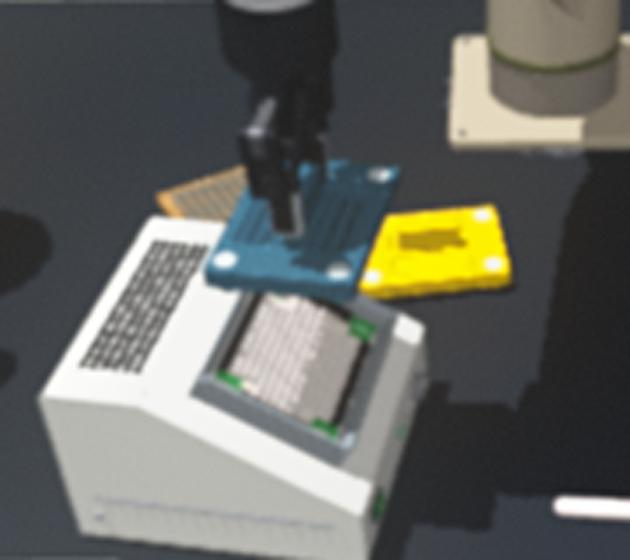

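View pics/kktop.png

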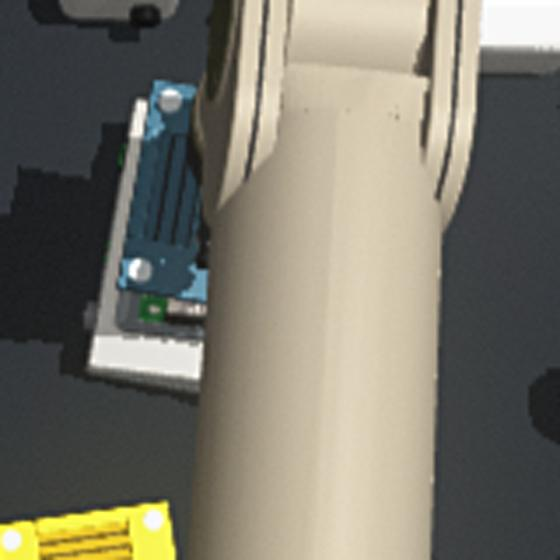

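```bash
python3 - <<'E'
from cov import *
s=cv2.imread("pics/kscene.png");t=cv2.imread("pics/ktop.png")
pale=lambda q:(q.max(2).astype(int)-q.min(2)<45)&(q.min(2)>105)
bs=blobs(s,"s",(200,190,241,203),pale,60)+blobs(s,"s",(243,165,252,174),pale,60);bt=blobs(t,"top",(313,120,334,182),pale,100)
print(bs,bt)
bt=[b[:2] for b in bt if 400<b[2]<1400];bs=[b[:2] for b in bs if 300<b[2]<900]
T=np.array([.585,-.1966,.2574])
for obs in({"top":bt},{"scene":bs,"top":bt},{"scene":bs}):
    x,r=fit6(obs,[.585,-.1966,.238,np.radians(80.5),0,0]);print(np.round(x[:3]*1e3,1),np.degrees(x[3:]).round(2),np.round(r,1))
    d=Ro.from_euler('z',-x[3]).apply(x[:3]-T); print("rel",np.round(d*1e3,1))
E
```

```text
[(np.float64(203.19), np.float64(193.36), 1114), (np.float64(236.3), np.float64(197.04), 823), (np.float64(201.32), np.float64(201.82), 197), (np.float64(248.21), np.float64(169.48), 626)] [(np.float64(328.15), np.float64(128.17), 1183), (np.float64(316.54), np.float64(149.78), 5823), (np.float64(319.43), np.float64(176.69), 1267)]
[ 583.5 -193.   243.2] [80.27  0.   -0.  ] [ 0. -0.  0.  0. -0.  0.]
rel [  3.3   2.1 -14.2]
[ 584.6 -193.6  237.4] [8.009e+01 0.000e+00 2.000e-02] [-0.1  0.1  0.  -0.  -0.1 -0.2  0.   0.2  0.   0. ]
rel [  2.9   0.9 -20. ]
[ 588.1 -193.2  240. ] [79.94  0.   -0.  ] [-0.  0.  0.  0. -0.  0.]
rel [  3.9  -2.5 -17.4]
```

```bash
sed -i 's/XO=.001/XO=.0025/; s/,y=0)/,y=.0008)/' plan.py; python3 - <<'E'
from plan import *
for th,e in [(0,(.0525,.001)),(10,(.0525,.002)),(20,(.0528,.003)),(30,(.053,.005))]: print(th,np.round(tcp(th,e)*1e3,1))
go(tcp(0,(.0525,.001))+[0,0,.02],-9.4)
E
```

```text
0 [ 584.7 -204.2  170.5]
10 [ 585.6 -198.9  162.1]
20 [ 586.1 -195.5  153.2]
30 [ 586.5 -193.3  144.6]
t 11.15 pos [ 585.  -197.   257.3] psi -9.39 F [-0.4 -0.8 -2.5] w 0.691
 offset [66.8  0.9  7.1] twist 0.01 j [ 0.77  0.38 -0.68  1.42  0.24  1.43 -0.08]
```

Emit:
send_rows(
  grip=[255, 255, 255, 255, 255],
  offset=[
    [15, 0.9, 7],
    [35, 0.9, 7],
    [55, 0.9, 7],
    [67, 0.9, 7],
    [67, 0.9, 7],
  ],
  twist=[0, 0, 0, 0, 0],
)

```text
clock: 11.57
position: [0.5833, -0.2043, 0.1874]
ee_rot: [-0.539, -0.459, 0.54, -0.456]
ft_force: [0.7, 0.4, -2.3]
grip_width: 0.696
```

Emit:
send_rows(
  grip=[255, 255, 255, 255, 255],
  offset=[
    [0, 0, 0],
    [0, 0, 0],
    [0, 0, 0],
    [0, 0, 0],
    [0, 0, 0],
  ],
  twist=[0, 0, 0, 0, 0],
)

```text
clock: 11.98
position: [0.585, -0.2047, 0.1909]
ee_rot: [0.54, 0.457, -0.539, 0.458]
ft_force: [-0.4, 0.7, -3.0]
grip_width: 0.693
```

```bash
python3 -c "
from plan import *
go(tcp(0,(.0525,.001))+[0,0,.0],-9.4)
for c in('scene','top'):
  p,d=viewer.camera(c); cv2.imwrite('pics/k%s.png'%c,p)
  cv2.imwrite('pics/kk%s.png'%c,cv2.resize(p[100:260,280:440] if c=='top' else p[140:280,140:300],None,fx=4,fy=4,interpolation=2))
"
```

```text
t 11.98 pos [ 585.  -204.7  190.9] psi -9.43 F [-0.4  0.7 -3. ] w 0.693
 offset [20.4 -0.5 -0.5] twist -0.03 j [ 0.77  0.42 -0.67  1.5   0.27  1.31 -0.09]
```

View pics/kkscene.png

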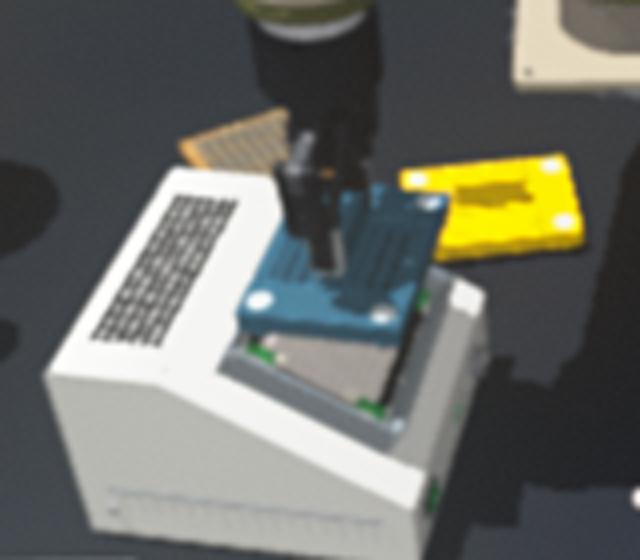

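View pics/kktop.png

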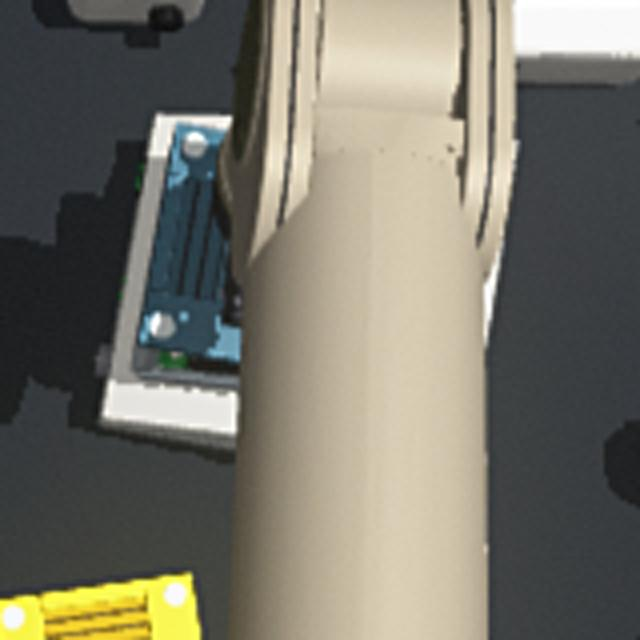

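Emit:
send_rows(
  grip=[255, 255, 255, 255, 255],
  offset=[
    [4, 0, 0],
    [8, 0, 0],
    [12, 0, 0],
    [15, 0, 0],
    [15, 0, 0],
  ],
  twist=[0, 0, 0, 0, 0],
)

```text
clock: 12.5
position: [0.5842, -0.2045, 0.174]
ee_rot: [-0.539, -0.458, 0.54, -0.457]
ft_force: [0.3, 0.1, -2.9]
grip_width: 0.691
```

Emit:
send_rows(
  grip=[255, 255, 255, 255, 255],
  offset=[
    [0.5, 0, 0],
    [1, 0, 0],
    [1.5, 0, 0],
    [2, 0, 0],
    [2, 0, 0],
  ],
  twist=[0, 0, 0, 0, 0],
)

```text
clock: 12.92
position: [0.5847, -0.2047, 0.1732]
ee_rot: [0.539, 0.457, -0.539, 0.457]
ft_force: [-0.1, -0.6, -3.7]
grip_width: 0.691
```

Emit:
send_rows(
  grip=[255, 255, 255, 255, 255],
  offset=[
    [0.5, 0, 0],
    [1, 0, 0],
    [1.5, 0, 0],
    [2, 0, 0],
    [2, 0, 0],
  ],
  twist=[0, 0, 0, 0, 0],
  newtons=25,
)

```text
clock: 13.33
position: [0.5846, -0.2046, 0.171]
ee_rot: [-0.539, -0.457, 0.539, -0.457]
ft_force: [0.7, 0.5, -3.0]
grip_width: 0.694
```

Emit:
send_rows(
  grip=[255, 255, 255, 255, 255],
  offset=[
    [1, 0, 0],
    [2, 0, 0],
    [4, 0, -1.2],
    [6, 0, -2.4],
    [6, 0, -2.4],
  ],
  twist=[0, 0, 0, 0, 0],
  newtons=20,
)

```text
clock: 13.75
position: [0.5849, -0.2018, 0.1646]
ee_rot: [-0.539, -0.458, 0.539, -0.457]
ft_force: [-0.3, 0.1, -3.1]
grip_width: 0.69
```

Emit:
send_rows(
  grip=[255, 255, 255, 255, 255],
  offset=[
    [1, 0, -0.6],
    [2, 0, -1.2],
    [3, 0, -1.8],
    [4, 0, -2.4],
    [4, 0, -2.4],
  ],
  twist=[0, 0, 0, 0, 0],
)

```text
clock: 14.17
position: [0.5858, -0.2001, 0.1619]
ee_rot: [0.539, 0.457, -0.539, 0.458]
ft_force: [-2.8, 0.4, 5.5]
grip_width: 0.693
```

```bash
python3 -c "
from plan import *
go(tcp(10,(.0525,.002))+[0,0,.0],-9.4)
for c in('scene','top'):
  p,d=viewer.camera(c); cv2.imwrite('pics/k%s.png'%c,p)
  cv2.imwrite('pics/kk%s.png'%c,cv2.resize(p[100:260,280:440] if c=='top' else p[140:280,140:300],None,fx=4,fy=4,interpolation=2))
"
```

```text
t 14.17 pos [ 585.8 -200.1  161.9] psi -9.43 F [-2.8  0.4  5.5] w 0.693
 offset [-0.2 -0.4 -1.1] twist -0.03 j [ 0.76  0.44 -0.66  1.54  0.28  1.25 -0.1 ]
```

View pics/kkscene.png

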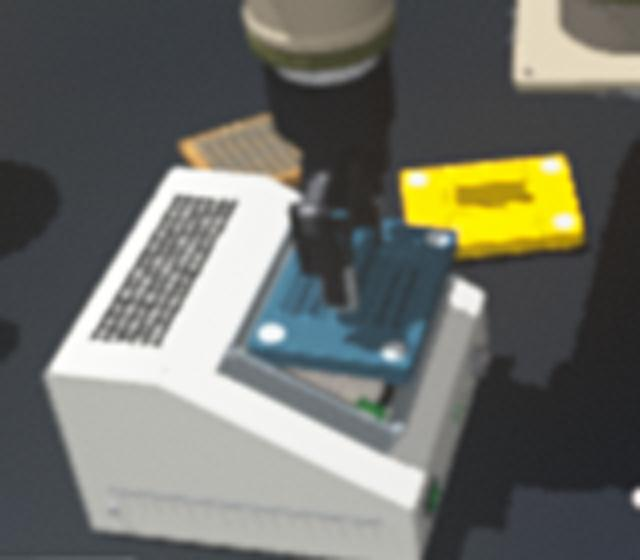

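```bash
cat > where.py <<'E'
from cov import *
from plan import O,RS
import sys
def where(tilt0,roiS,roiT,lo=300,hi=1500,take=True,lim=105):
    s=cv2.imread("pics/kscene.png");t=cv2.imread("pics/ktop.png")
    pale=lambda q:(q.max(2).astype(int)-q.min(2)<45)&(q.min(2)>lim)
    bs=sum([blobs(s,"s",r,pale,60) for r in roiS],[]);bt=sum([blobs(t,"t",r,pale,60) for r in roiT],[])
    bs=[tuple(map(float,b)) for b in bs if lo<b[2]<hi];bt=[tuple(map(float,b)) for b in bt if lo<b[2]<hi]
    print("S",bs,"T",bt)
    bs=[b[:2] for b in bs];bt=[b[:2] for b in bt]
    def res(x):
        # cover in seat frame: position + tilt (0=flat in seat), yaw small ; half turn symmetric
        Rr=RS@Ro.from_euler('ZYX',[x[3],x[4],x[5]]).as_matrix()
        X=(Rr@DOT.T).T+O+RS@x[:3];r=[]
        for c,o in(("scene",bs),("top",bt)):
            q=proj(c,X)
            for a in o: dd=np.array(a)-q;i=np.argmin((dd**2).sum(1));r+=list(dd[i])
        return np.r_[r,x[5]*20,x[3]*20]
    z=least_squares(res,[0,0,.02,0,np.radians(tilt0),0]);x=z.x
    print("seat pos mm",np.round(x[:3]*1e3,1),"yaw,tilt,roll",np.degrees(x[3:]).round(2),"res",np.round(z.fun,1))
    return x
E
python3 - <<'E'
from where import *
x=where(30,[(203,218,213,228),(233,224,243,233),(246,196,253,203)],[(313,120,334,182)])
Rc=Ro.from_euler('ZYX',x[3:]).as_matrix()
for n,p in(("edge",[.053,0,0]),("stud",[.040,0,-.0085]),("lowstud",[-.04,0,-.0085])): print(n,np.round((Rc@p+x[:3])*1e3,1))
E
```

```text
S [(207.4, 222.87, 961.0), (237.84, 227.48, 798.0), (249.24, 198.99, 684.0)] T [(325.26, 138.17, 974.0), (317.2, 180.66, 302.0)]
seat pos mm [-0.5  2.2 22.6] yaw,tilt,roll [-0.83 26.86 -0.75] res [-0.1  0.  -0.3 -0.1  0.  -0.  -0.2  0.7 -0.1 -0.7 -0.3 -0.3]
edge [46.8  1.5 -1.3]
stud [31.4  1.6 -3. ]
lowstud [-40.    2.6  33.1]
```

View pics/kktop.png

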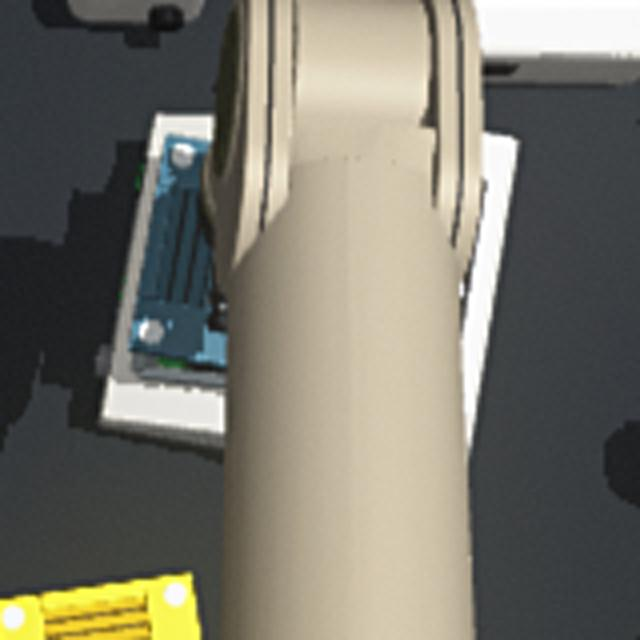

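Emit:
send_rows(
  grip=[255, 255, 255, 255, 255],
  offset=[
    [-5, 0, 0],
    [-7, -1.8, 3],
    [-7, -1.8, 6],
    [-6, -1.8, 6],
    [-4, -1.8, 6],
  ],
  twist=[0, 0, 0, 0, 0],
  newtons=25,
)

```text
clock: 14.68
position: [0.5833, -0.2048, 0.1655]
ee_rot: [0.54, 0.457, -0.539, 0.457]
ft_force: [1.3, 7.7, 4.2]
grip_width: 0.69
```

Emit:
send_rows(
  grip=[255, 255, 255, 255, 255],
  offset=[
    [0.4, 0, 0],
    [0.8, 0, 0],
    [1.2, 0, 0],
    [1.2, 0, 0],
    [1.2, 0, 0],
  ],
  twist=[0, 0, 0, 0, 0],
)

```text
clock: 15.1
position: [0.5834, -0.2045, 0.1649]
ee_rot: [0.54, 0.457, -0.539, 0.458]
ft_force: [0.3, 6.2, 6.3]
grip_width: 0.691
```

```bash
python3 -c "
from plan import *
go(tcp(3,(.0525,.001))+[0,0,.0],-9.4)
for c in('scene','top'):
  p,d=viewer.camera(c); cv2.imwrite('pics/k%s.png'%c,p)
  cv2.imwrite('pics/kk%s.png'%c,cv2.resize(p[100:260,280:440] if c=='top' else p[140:280,140:300],None,fx=4,fy=4,interpolation=2))
from where import *
x=where(27,[(200,211,214,229),(230,219,244,234),(244,192,254,204)],[(313,120,334,182)])
Rc=Ro.from_euler('ZYX',x[3:]).as_matrix()
for n,p in(('edge',[.053,0,0]),('stud',[.040,0,-.0085]),('lowstud',[-.04,0,-.0085])): print(n,np.round((Rc@p+x[:3])*1e3,1))
"
```

```text
t 15.1 pos [ 583.4 -204.5  164.9] psi -9.37 F [0.3 6.2 6.3] w 0.691
 offset [-2.9  1.2 -2.2] twist 0.03 j [ 0.77  0.44 -0.66  1.54  0.28  1.26 -0.09]
S [(201.63, 214.68, 1441.0), (205.88, 221.23, 917.0), (236.29, 226.15, 752.0), (247.99, 197.85, 721.0)] T [(326.94, 138.99, 958.0)]
seat pos mm [10.2 -0.5 25. ] yaw,tilt,roll [-1.16 19.12 -0.47] res [-3.4 -3.3  0.9  3.2  0.7  0.2  0.8  0.  -1.1  0.3 -0.2 -0.4]
edge [60.3 -1.5  7.7]
stud [45.2 -1.3  3.9]
lowstud [-30.4   0.2  30.1]
```

View pics/kkscene.png

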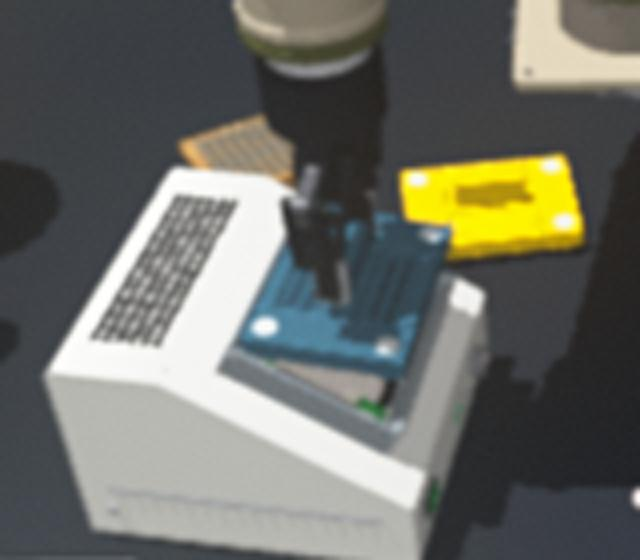

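```bash
python3 -c "
from where import *
x=where(27,[(204,219,210,225),(230,219,244,234),(244,192,254,204)],[(313,120,334,182)])
Rc=Ro.from_euler('ZYX',x[3:]).as_matrix()
for n,p in(('edge',[.053,0,0]),('stud',[.040,0,-.0085]),('lowstud',[-.04,0,-.0085])): print(n,np.round((Rc@p+x[:3])*1e3,1))
"
```

```text
S [(206.2, 221.13, 883.0), (236.29, 226.15, 752.0), (247.99, 197.85, 721.0)] T [(326.94, 138.99, 958.0)]
seat pos mm [ 4.3 -1.2 21.4] yaw,tilt,roll [-0.79 26.23 -0.31] res [ 0.1 -0.  -0.4  0.1  0.2 -0.1 -0.1  0.  -0.1 -0.3]
edge [51.8 -1.9 -2. ]
stud [36.4 -1.7 -3.9]
lowstud [-35.3  -0.7  31.5]
```

Emit:
send_rows(
  grip=[255, 255, 255, 255, 255],
  offset=[
    [2, 0.3, -1.2],
    [4, 0.5, -2.2],
    [6, 0.5, -3],
    [8, 0.5, -3.8],
    [8, 0.5, -3.8],
  ],
  twist=[0, 0, 0, 0, 0],
  newtons=20,
)

```text
clock: 15.62
position: [0.5847, -0.2004, 0.157]
ee_rot: [0.54, 0.457, -0.538, 0.458]
ft_force: [-0.5, 5.4, 8.8]
grip_width: 0.688
```

Emit:
send_rows(
  grip=[255, 255, 255, 255, 255],
  offset=[
    [1, 0, -0.3],
    [2, 0, -0.6],
    [3, 0, -1],
    [4.5, 0, -1.4],
    [4.5, 0, -1.4],
  ],
  twist=[0, 0, 0, 0, 0],
)

```text
clock: 16.03
position: [0.5852, -0.1987, 0.1525]
ee_rot: [0.54, 0.458, -0.538, 0.458]
ft_force: [0.2, 7.9, 6.7]
grip_width: 0.691
```

```bash
python3 -c "
from plan import *
go(tcp(17,(.0525,.002))+[0,0,.0],-9.4)
for c in('scene','top'):
  p,d=viewer.camera(c); cv2.imwrite('pics/k%s.png'%c,p)
  cv2.imwrite('pics/kk%s.png'%c,cv2.resize(p[100:260,280:440] if c=='top' else p[140:280,140:300],None,fx=4,fy=4,interpolation=2))
"
```

```text
t 16.03 pos [ 585.2 -198.7  152.5] psi -9.31 F [0.2 7.9 6.7] w 0.691
 offset [-2.7  0.4 -2.3] twist 0.09 j [ 0.76  0.45 -0.66  1.55  0.29  1.24 -0.11]
```

View pics/kkscene.png

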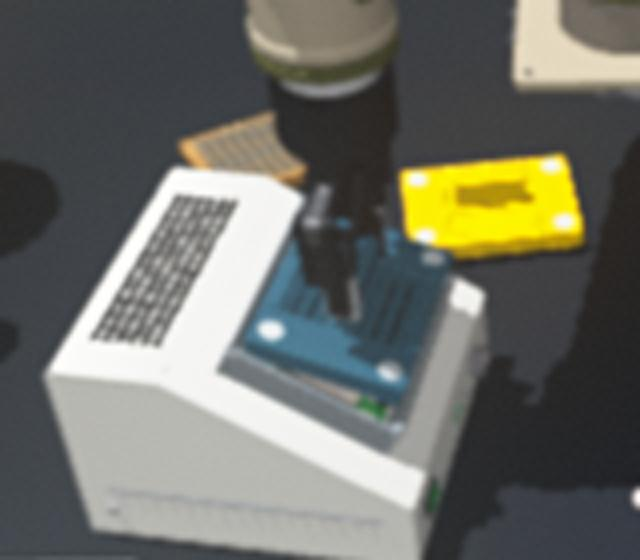

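Emit:
send_rows(
  grip=[255, 255, 255, 255, 255],
  offset=[
    [1, 0, -0.6],
    [2, 0, -1.2],
    [3, 0, -1.8],
    [4, 0, -2.4],
    [4, 0, -2.4],
  ],
  twist=[0, 0, 0, 0, 0],
)

```text
clock: 16.55
position: [0.5855, -0.1973, 0.1485]
ee_rot: [0.54, 0.457, -0.539, 0.458]
ft_force: [2.2, 4.9, 5.3]
grip_width: 0.695
```

Emit:
send_rows(
  grip=[255, 255, 255, 255, 255],
  offset=[
    [1, 0, -0.6],
    [2, 0, -1.2],
    [3, 0, -1.8],
    [4, 0, -2.4],
    [4, 0, -2.4],
  ],
  twist=[0, 0, 0, 0, 0],
)

```text
clock: 16.97
position: [0.5859, -0.1959, 0.1445]
ee_rot: [0.54, 0.456, -0.539, 0.458]
ft_force: [1.5, 1.6, 5.5]
grip_width: 0.69
```

```bash
python3 -c "
from plan import *
go(tcp(30,(.053,.005))+[0,0,.0],-9.4)
for c in('scene','top'):
  p,d=viewer.camera(c); cv2.imwrite('pics/k%s.png'%c,p)
  cv2.imwrite('pics/kk%s.png'%c,cv2.resize(p[100:260,280:440] if c=='top' else p[140:280,140:300],None,fx=4,fy=4,interpolation=2))
"
```

```text
t 16.97 pos [ 585.9 -195.9  144.5] psi -9.41 F [1.5 1.6 5.5] w 0.69
 offset [-0.1  0.2 -2.7] twist -0.01 j [ 0.76  0.46 -0.66  1.56  0.29  1.22 -0.12]
```

View pics/kkscene.png

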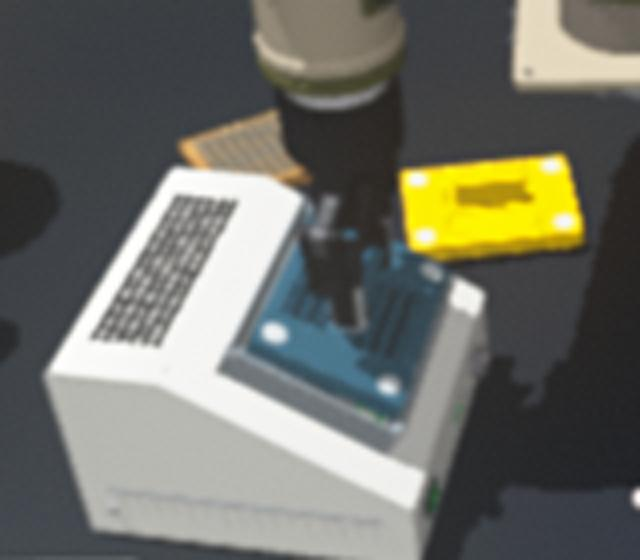

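View pics/kktop.png

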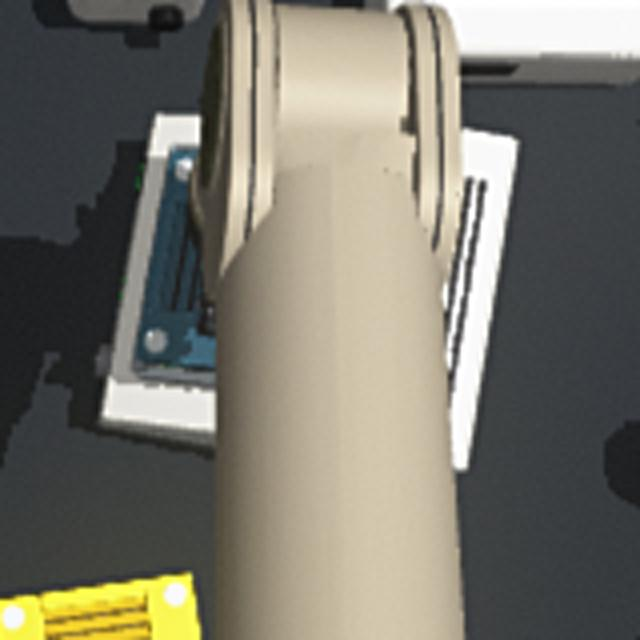

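Emit:
send_rows(
  grip=[255, 255, 255, 255, 255],
  offset=[
    [1, 0, -0.6],
    [2, 0, -1.2],
    [3, 0, -1.8],
    [3.5, 0, -2],
    [3.5, 0, -2],
  ],
  twist=[0, 0, 0, 0, 0],
)

```text
clock: 17.48
position: [0.5863, -0.1947, 0.1417]
ee_rot: [0.54, 0.456, -0.539, 0.458]
ft_force: [0.1, 0.0, 10.4]
grip_width: 0.694
```

```bash
python3 -c "
from plan import *
go(tcp(30,(.053,.005))+[0,0,.0],-9.4)
for c in('scene','top'):
  p,d=viewer.camera(c); cv2.imwrite('pics/k%s.png'%c,p)
from where import *
x=where(3,[(204,219,213,227),(233,232,241,240),(244,204,252,211)],[(324,138,328,145),(315,181,323,189)])
"
```

```text
t 17.48 pos [ 586.3 -194.7  141.7] psi -9.44 F [ 0.1  0.  10.4] w 0.694
 offset [-2.9 -0.  -1.5] twist -0.04 j [ 0.75  0.46 -0.66  1.57  0.29  1.21 -0.12]
S [(208.81, 223.35, 1134.0), (236.73, 237.15, 863.0), (247.58, 208.52, 553.0)] T [(325.29, 141.66, 526.0), (318.55, 184.99, 699.0)]
seat pos mm [-1.9  0.9  2.9] yaw,tilt,roll [-0.04  1.97  0.22] res [-0.2 -0.1 -0.6  0.2 -0.1 -0.  -0.8 -0.3 -0.1  0.4  0.1 -0. ]
```

Emit:
send_rows(
  grip=[0, 0, 0, 0, 0],
  offset=[
    [0, 0, 0],
    [0, 0, 0],
    [0, 0, 0],
    [-2, 0, 0],
    [-4, 0, 0],
  ],
  twist=[0, 0, 0, 0, 0],
)

```text
clock: 18.0
position: [0.5849, -0.1939, 0.1437]
ee_rot: [-0.539, -0.457, 0.54, -0.457]
ft_force: [0.4, 0.0, 0.7]
grip_width: 0.998
```

Emit:
send_rows(
  grip=[0, 0, 0, 0, 0],
  offset=[
    [-10, 0, 0],
    [-25, 0, 0],
    [-50, 0, 0],
    [-80, 0, 0],
    [-100, 0, 0],
  ],
  twist=[0, 0, 0, 0, 0],
)

```text
clock: 18.42
position: [0.5857, -0.1937, 0.2475]
ee_rot: [0.54, 0.457, -0.539, 0.458]
ft_force: [0.0, 0.7, -0.3]
grip_width: 0.996
```

```bash
python3 -c "
from plan import *
go([.586,-.19,.14],-9.4)
for c in('scene','top'):
  p,d=viewer.camera(c); cv2.imwrite('pics/k%s.png'%c,p)
  cv2.imwrite('pics/kk%s.png'%c,cv2.resize(p[100:260,280:440] if c=='top' else p[140:280,140:300],None,fx=4,fy=4,interpolation=2))
"
```

```text
t 18.42 pos [ 585.7 -193.7  247.5] psi -9.42 F [ 0.   0.7 -0.3] w 0.996
 offset [107.5  -0.6  -3.7] twist -0.02 j [ 0.77  0.38 -0.68  1.43  0.24  1.41 -0.08]
```

View pics/kkscene.png

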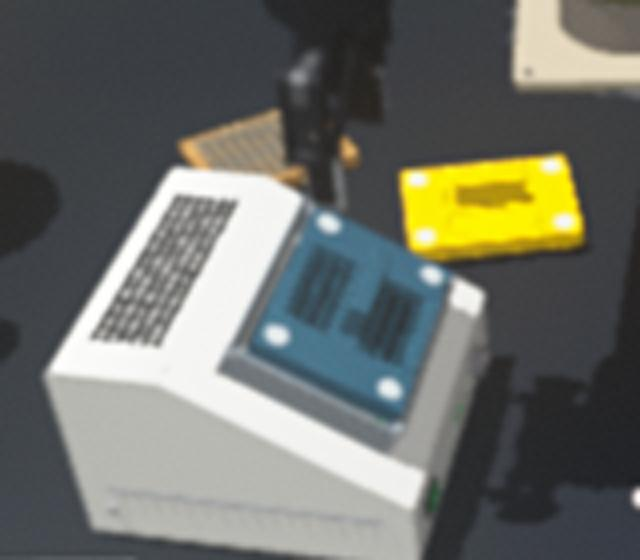

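View pics/kktop.png

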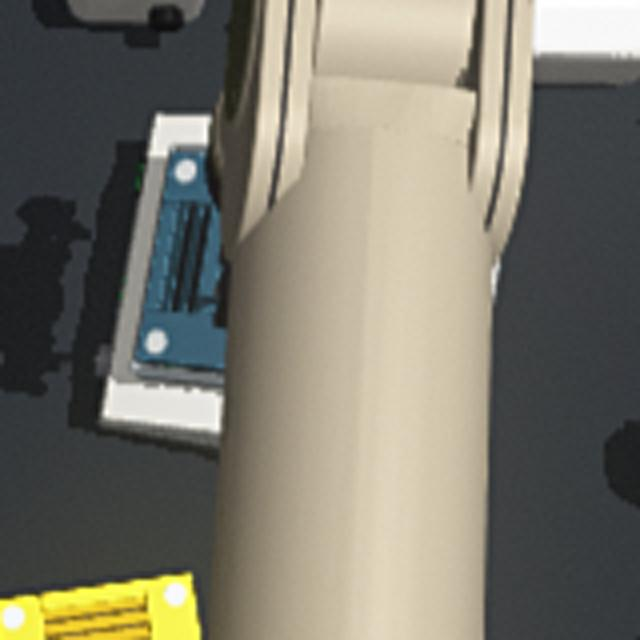

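```bash
python3 -c "
from where import *
x=where(2,[(204,219,213,227),(233,232,241,240),(244,204,252,211),(218,192,226,200)],[(322,138,330,146),(315,181,323,189)])
print(monitor.get_obs()['clock'])
"
```

```text
S [(208.84, 223.37, 1165.0), (236.94, 236.75, 1118.0), (247.51, 208.06, 990.0), (221.68, 195.25, 1067.0)] T [(325.93, 142.32, 1053.0), (318.55, 185.07, 1078.0)]
seat pos mm [-1.4 -0.2  2.8] yaw,tilt,roll [ 0.07  2.23 -0.29] res [-0.   0.  -0.2  0.  -0.1  0.  -0.1 -0.1 -0.3 -0.  -0.2  0.1 -0.1  0. ]
18.5167
```

```bash
cat > press.py <<'E'
from plan import *
Rc=RS@Ro.from_euler('ZYX',np.radians([0.07,2.2,-.3])).as_matrix()
C0=O+RS@np.array([-.0014,-.0002,.0028])
D={"mp":(-.04,.058),"mm":(-.04,-.058),"pp":(.04,.058),"pm":(.04,-.058)}
n=RS[:,2]
def tgt(k,h): # h above surface (m)
    d=C0+Rc@np.array([*D[k],.016])
    return d-.011*u+h*n
E
python3 -c "
from press import *
for k in D: print(k,np.round(tgt(k,0)*1e3,1))
go(tgt('pp',.05),-9.4)
"
```

```text
mp [ 649.3 -163.3  121.4]
mm [ 534.9 -144.2  122. ]
pp [ 637.8 -233.2  158.7]
pm [ 523.4 -214.1  159.3]
t 18.52 pos [ 586.9 -193.8  248.9] psi -9.42 F [-0.2  0.1  0.5] w 1.001
 offset [47.2 56.3  5.5] twist -0.02 j [ 0.77  0.38 -0.68  1.43  0.24  1.41 -0.08]
```

Emit:
send_rows(
  grip=[255, 255, 255, 255, 255],
  offset=[
    [0, 15, 2],
    [0, 35, 5],
    [0, 56, 5.5],
    [20, 56.3, 5.5],
    [47, 56.3, 5.5],
  ],
  twist=[0, 0, 0, 0, 0],
  newtons=60,
)

```text
clock: 18.93
position: [0.6417, -0.2083, 0.198]
ee_rot: [0.54, 0.456, -0.538, 0.458]
ft_force: [0.1, -0.2, -0.5]
grip_width: 0.299
```

Emit:
send_rows(
  grip=[255, 255, 255, 255, 255],
  offset=[
    [0, 0, 0],
    [0, 0, 0],
    [0, 0, 0],
    [0, 0, 0],
    [0, 0, 0],
  ],
  twist=[0, 0, 0, 0, 0],
)

```text
clock: 19.35
position: [0.6404, -0.2085, 0.1987]
ee_rot: [0.54, 0.456, -0.539, 0.458]
ft_force: [-0.4, 0.0, 0.1]
grip_width: 0.0
```

```bash
python3 -c "
from press import *
go(tgt('pp',.01),-9.4)
for c in('scene','top'):
  p,d=viewer.camera(c); cv2.imwrite('pics/k%s.png'%c,p)
  cv2.imwrite('pics/kk%s.png'%c,cv2.resize(p[100:260,280:440] if c=='top' else p[140:280,140:300],None,fx=4,fy=4,interpolation=2))
"
```

```text
t 19.35 pos [ 640.4 -208.5  198.7] psi -9.44 F [-0.4  0.   0.1] w 0.0
 offset [31.3  1.4 19.7] twist -0.04 j [ 0.69  0.53 -0.65  1.34  0.32  1.37 -0.12]
```

View pics/kkscene.png

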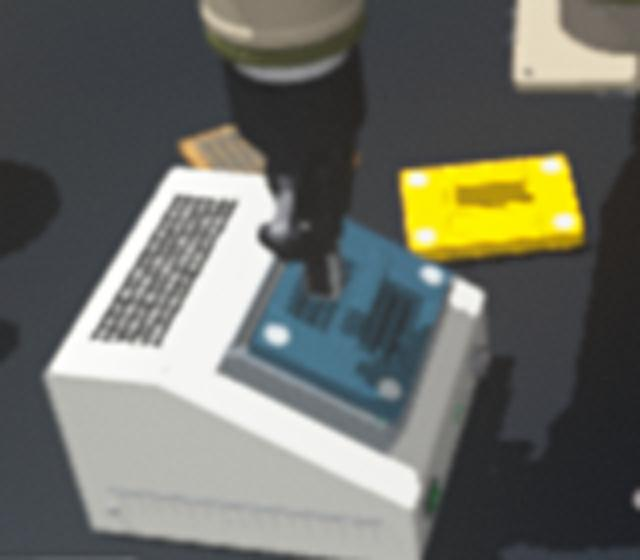

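Emit:
send_rows(
  grip=[255, 255, 255, 255, 255],
  offset=[
    [10, 1.4, 6],
    [20, 1.4, 13],
    [31, 1.4, 19.7],
    [34.8, 1.4, 21.7],
    [34.8, 1.4, 21.7],
  ],
  twist=[0, 0, 0, 0, 0],
)

```text
clock: 19.87
position: [0.6363, -0.2315, 0.1598]
ee_rot: [-0.539, -0.458, 0.541, -0.456]
ft_force: [-1.2, 1.0, 0.4]
grip_width: -0.0
```

Emit:
send_rows(
  grip=[255, 255, 255, 255, 255],
  offset=[
    [0, 0, 0],
    [0.9, 0, 0.5],
    [1.7, 0, 1],
    [1.7, 0, 1],
    [1.7, 0, 1],
  ],
  twist=[0, 0, 0, 0, 0],
)

```text
clock: 20.28
position: [0.6377, -0.2309, 0.1608]
ee_rot: [0.539, 0.457, -0.539, 0.457]
ft_force: [0.5, 0.8, -0.6]
grip_width: -0.003
```

```bash
python3 -c "
from press import *
go(tgt('pp',.0),-9.4)
"
```

```text
t 20.28 pos [ 637.7 -230.9  160.8] psi -9.42 F [ 0.5  0.8 -0.6] w -0.003
 offset [2.  0.5 2.2] twist -0.02 j [ 0.71  0.57 -0.63  1.37  0.34  1.31 -0.09]
```

Emit:
send_rows(
  grip=[255, 255, 255, 255, 255],
  offset=[
    [0.5, 0, 0.3],
    [1, 0, 0.6],
    [1.7, 0, 1],
    [2.4, 0, 1.4],
    [2.6, 0, 1.5],
  ],
  twist=[0, 0, 0, 0, 0],
)

```text
clock: 20.7
position: [0.6372, -0.2327, 0.1577]
ee_rot: [-0.539, -0.457, 0.539, -0.457]
ft_force: [0.4, 0.5, 0.2]
grip_width: 0.004
```

Emit:
send_rows(
  grip=[255, 255, 255, 255, 255],
  offset=[
    [0.5, 0, 0.3],
    [0.9, 0, 0.5],
    [1.3, 0, 0.75],
    [1.7, 0, 1],
    [1.7, 0, 1],
  ],
  twist=[0, 0, 0, 0, 0],
)

```text
clock: 21.12
position: [0.6373, -0.2331, 0.1568]
ee_rot: [0.54, 0.457, -0.539, 0.457]
ft_force: [-1.6, 2.1, 5.4]
grip_width: 0.0
```

Emit:
send_rows(
  grip=[255, 255, 255, 255, 255],
  offset=[
    [0.5, 0, 0.3],
    [0.9, 0, 0.5],
    [1.3, 0, 0.75],
    [1.7, 0, 1],
    [1.7, 0, 1],
  ],
  twist=[0, 0, 0, 0, 0],
)

```text
clock: 21.53
position: [0.6375, -0.2335, 0.1562]
ee_rot: [0.54, 0.457, -0.539, 0.458]
ft_force: [-3.8, 3.8, 12.3]
grip_width: 0.0
```

Emit:
send_rows(
  grip=[255, 255, 255, 255, 255],
  offset=[
    [0.5, 0, 0.3],
    [0.9, 0, 0.5],
    [1.3, 0, 0.75],
    [1.7, 0, 1],
    [1.7, 0, 1],
  ],
  twist=[0, 0, 0, 0, 0],
)

```text
clock: 21.95
position: [0.6376, -0.2342, 0.155]
ee_rot: [0.54, 0.457, -0.538, 0.458]
ft_force: [-4.3, 5.1, 14.3]
grip_width: 0.002
```

Emit:
send_rows(
  grip=[255, 255, 255, 255, 255],
  offset=[
    [0.5, 0, 0.3],
    [0.9, 0, 0.5],
    [1.3, 0, 0.75],
    [1.7, 0, 1],
    [1.7, 0, 1],
  ],
  twist=[0, 0, 0, 0, 0],
)

```text
clock: 22.37
position: [0.6379, -0.2356, 0.1529]
ee_rot: [0.54, 0.457, -0.538, 0.458]
ft_force: [0.0, 2.6, 11.1]
grip_width: 0.001
```

Emit:
send_rows(
  grip=[255, 255, 255, 255, 255],
  offset=[
    [0.5, 0, 0.3],
    [0.9, 0, 0.5],
    [1.3, 0, 0.75],
    [1.7, 0, 1],
    [1.7, 0, 1],
  ],
  twist=[0, 0, 0, 0, 0],
)

```text
clock: 22.78
position: [0.6381, -0.2358, 0.1526]
ee_rot: [0.54, 0.457, -0.538, 0.458]
ft_force: [-2.8, 6.8, 19.9]
grip_width: 0.001
```

Emit:
send_rows(
  grip=[255, 255, 255, 255, 255],
  offset=[
    [0.5, 0, 0.3],
    [0.9, 0, 0.5],
    [1.3, 0, 0.75],
    [1.7, 0, 1],
    [1.7, 0, 1],
  ],
  twist=[0, 0, 0, 0, 0],
)

```text
clock: 23.2
position: [0.6384, -0.2359, 0.1524]
ee_rot: [0.541, 0.457, -0.537, 0.459]
ft_force: [-7.9, 8.6, 29.1]
grip_width: -0.001
```

Emit:
send_rows(
  grip=[255, 255, 255, 255, 255],
  offset=[
    [-4, 0, -2.3],
    [-12, 0, -7],
    [-24, 0, -14],
    [-24, 0, -14],
    [-24, 0, -14],
  ],
  twist=[0, 0, 0, 0, 0],
)

```text
clock: 23.62
position: [0.6391, -0.224, 0.1724]
ee_rot: [0.539, 0.457, -0.539, 0.458]
ft_force: [0.3, -0.3, 0.2]
grip_width: 0.0
```

```bash
python3 -c "
from press import *
go(tgt('mp',.020),-9.4)
go(tgt('mp',.001),-9.4)
"
```

```text
t 23.62 pos [ 639.1 -224.   172.4] psi -9.37 F [ 0.3 -0.3  0.2] w 0.0
 offset [ 33.7   0.1 -71.5] twist 0.03 j [ 0.71  0.56 -0.64  1.36  0.33  1.33 -0.1 ]
t 23.62 pos [ 639.1 -224.   172.4] psi -9.37 F [ 0.3 -0.3  0.2] w 0.0
 offset [ 50.1   0.1 -62.1] twist 0.03 j [ 0.71  0.56 -0.64  1.36  0.33  1.33 -0.1 ]
```

Emit:
send_rows(
  grip=[255, 255, 255, 255, 255],
  offset=[
    [0, 0, -25],
    [0, 0, -50],
    [12, 0, -71.5],
    [34, 0, -71.5],
    [41, 0, -67],
  ],
  twist=[0, 0, 0, 0, 0],
)

```text
clock: 24.03
position: [0.6485, -0.1559, 0.1275]
ee_rot: [-0.538, -0.459, 0.539, -0.457]
ft_force: [-0.6, -0.6, -0.7]
grip_width: 0.004
```

Emit:
send_rows(
  grip=[255, 255, 255, 255, 255],
  offset=[
    [1, 0, 0.6],
    [3, 0, 1.7],
    [5, 0, 3],
    [6, 0, 3.5],
    [6, 0, 3.5],
  ],
  twist=[0, 0, 0, 0, 0],
)

```text
clock: 24.45
position: [0.649, -0.1629, 0.1251]
ee_rot: [0.54, 0.457, -0.54, 0.457]
ft_force: [0.5, 0.3, 1.3]
grip_width: -0.0
```

```bash
python3 -c "
from press import *
go(tgt('mp',.000),-9.4)
"
```

```text
t 24.45 pos [ 649.  -162.9  125.1] psi -9.5 F [0.5 0.3 1.3] w -0.0
 offset [3.6 0.3 0.4] twist -0.1 j [ 0.63  0.58 -0.64  1.43  0.36  1.24 -0.21]
```

Emit:
send_rows(
  grip=[255, 255, 255, 255, 255],
  offset=[
    [0.7, 0, 0.4],
    [1.3, 0, 0.75],
    [1.9, 0, 1.1],
    [2.6, 0, 1.5],
    [2.6, 0, 1.5],
  ],
  twist=[0, 0, 0, 0, 0],
)

```text
clock: 24.87
position: [0.6487, -0.1636, 0.122]
ee_rot: [-0.539, -0.457, 0.539, -0.457]
ft_force: [-0.5, -0.9, 0.9]
grip_width: -0.002
```

Emit:
send_rows(
  grip=[255, 255, 255, 255, 255],
  offset=[
    [0.7, 0, 0.4],
    [1.3, 0, 0.75],
    [1.9, 0, 1.1],
    [2.6, 0, 1.5],
    [2.6, 0, 1.5],
  ],
  twist=[0, 0, 0, 0, 0],
)

```text
clock: 25.28
position: [0.6486, -0.1647, 0.1198]
ee_rot: [0.54, 0.457, -0.539, 0.457]
ft_force: [-1.5, 0.6, 3.8]
grip_width: -0.001
```

Emit:
send_rows(
  grip=[255, 255, 255, 255, 255],
  offset=[
    [0.5, 0, 0.3],
    [0.9, 0, 0.5],
    [1.3, 0, 0.75],
    [1.7, 0, 1],
    [1.7, 0, 1],
  ],
  twist=[0, 0, 0, 0, 0],
)

```text
clock: 25.7
position: [0.6488, -0.1658, 0.1183]
ee_rot: [0.54, 0.457, -0.539, 0.458]
ft_force: [-0.0, 0.7, 4.4]
grip_width: 0.001
```

Emit:
send_rows(
  grip=[255, 255, 255, 255, 255],
  offset=[
    [0.7, 0, 0.4],
    [1.3, 0, 0.75],
    [1.9, 0, 1.1],
    [2.6, 0, 1.5],
    [2.6, 0, 1.5],
  ],
  twist=[0, 0, 0, 0, 0],
)

```text
clock: 26.12
position: [0.6489, -0.1664, 0.1169]
ee_rot: [0.54, 0.457, -0.539, 0.458]
ft_force: [-2.4, 4.4, 12.3]
grip_width: -0.002
```

Emit:
send_rows(
  grip=[255, 255, 255, 255, 255],
  offset=[
    [0.5, 0, 0.3],
    [0.9, 0, 0.5],
    [1.3, 0, 0.75],
    [1.7, 0, 1],
    [1.7, 0, 1],
  ],
  twist=[0, 0, 0, 0, 0],
)

```text
clock: 26.53
position: [0.6491, -0.1667, 0.1162]
ee_rot: [0.54, 0.457, -0.538, 0.458]
ft_force: [-4.6, 5.7, 19.7]
grip_width: -0.002
```

Emit:
send_rows(
  grip=[255, 255, 255, 255, 255],
  offset=[
    [0.5, 0, 0.3],
    [0.9, 0, 0.5],
    [1.3, 0, 0.75],
    [1.7, 0, 1],
    [1.7, 0, 1],
  ],
  twist=[0, 0, 0, 0, 0],
)

```text
clock: 26.95
position: [0.6492, -0.167, 0.1153]
ee_rot: [0.54, 0.457, -0.538, 0.458]
ft_force: [-6.9, 7.8, 26.1]
grip_width: -0.0
```

Emit:
send_rows(
  grip=[255, 255, 255, 255, 255],
  offset=[
    [0.5, 0, 0.3],
    [0.9, 0, 0.5],
    [1.3, 0, 0.75],
    [1.3, 0, 0.75],
    [1.3, 0, 0.75],
  ],
  twist=[0, 0, 0, 0, 0],
)

```text
clock: 27.37
position: [0.6491, -0.1675, 0.1136]
ee_rot: [0.54, 0.457, -0.538, 0.458]
ft_force: [-5.0, 7.9, 23.5]
grip_width: -0.003
```

```bash
python3 -c "
from press import *
go(tgt('mp',.000),-9.4)
o=monitor.get_obs();p=np.array(o['position'])
for q in (p,np.array([.6384,-.2359,.1524])): print(np.round((RS.T@(q+.011*u-O))*1e3,1))
"
```

```text
t 27.37 pos [ 649.1 -167.5  113.6] psi -9.31 F [-5.   7.9 23.5] w -0.003
 offset [-7.8 -0.5 -4.1] twist 0.09 j [ 0.64  0.59 -0.64  1.44  0.36  1.22 -0.21]
[-41.2  58.3  11.2]
[38.2 59.  10.2]
```

Emit:
send_rows(
  grip=[255, 255, 255, 255, 255],
  offset=[
    [0.5, 0, 0.3],
    [0.9, 0, 0.5],
    [1.3, 0, 0.75],
    [1.7, 0, 1],
    [1.7, 0, 1],
  ],
  twist=[0, 0, 0, 0, 0],
)

```text
clock: 27.78
position: [0.6492, -0.1676, 0.1133]
ee_rot: [0.54, 0.458, -0.537, 0.458]
ft_force: [-9.8, 10.5, 32.1]
grip_width: 0.001
```

```bash
cat >> press.py <<'E'
def surf():
    o=monitor.get_obs();p=np.array(o['position']);print("t",round(o["clock"],2),"surf",np.round((RS.T@(p+.011*u-O))*1e3,1),"F",np.round(o["ft_force"],1),np.linalg.norm(o["ft_force"]).round(1))
E
python3 -c "
from press import *
surf()"
```

```text
t 27.78 surf [-41.2  58.5  10.9] F [-9.8 10.5 32.1] 35.2
```

```bash
python3 -c "
from press import *
go(tgt('mm',.004),-9.4)"
```

```text
t 27.78 pos [ 649.2 -167.6  113.3] psi -9.28 F [-9.8 10.5 32.1] w 0.001
 offset [ -12.6 -116.6   -6.7] twist 0.12 j [ 0.64  0.59 -0.64  1.44  0.36  1.22 -0.21]
```

Emit:
send_rows(
  grip=[255, 255, 255, 255, 255],
  offset=[
    [-8, 0, -4],
    [-30, 0, -12],
    [-55, 0, -12],
    [-55, -35, -12],
    [-55, -75, -12],
  ],
  twist=[0, 0, 0, 0, 0],
)

```text
clock: 28.2
position: [0.5766, -0.1468, 0.1645]
ee_rot: [0.54, 0.457, -0.539, 0.458]
ft_force: [-0.5, 0.5, 0.4]
grip_width: 0.003
```

```bash
python3 -c "
from press import *
go(tgt('mm',.004),-9.4)"
```

```text
t 28.2 pos [ 576.6 -146.8  164.5] psi -9.44 F [-0.5  0.5  0.4] w 0.003
 offset [ 38.9 -41.7   2.3] twist -0.04 j [ 0.73  0.39 -0.7   1.6   0.26  1.24 -0.18]
```

Emit:
send_rows(
  grip=[255, 255, 255, 255, 255],
  offset=[
    [0, -25, 0],
    [5, -41.5, 2],
    [20, -41.5, 2],
    [33, -41.5, 2],
    [35, -41.5, 2],
  ],
  twist=[0, 0, 0, 0, 0],
)

```text
clock: 28.62
position: [0.5328, -0.1425, 0.1262]
ee_rot: [-0.539, -0.458, 0.54, -0.456]
ft_force: [-0.1, -0.9, -0.6]
grip_width: -0.003
```

Emit:
send_rows(
  grip=[255, 255, 255, 255, 255],
  offset=[
    [0, 0, 0],
    [0, 0, 0],
    [0, 0, 0],
    [0, 0, 0],
    [0, 0, 0],
  ],
  twist=[0, 0, 0, 0, 0],
)

```text
clock: 29.03
position: [0.5346, -0.1421, 0.1291]
ee_rot: [0.54, 0.457, -0.539, 0.457]
ft_force: [0.4, -1.0, -0.1]
grip_width: 0.002
```

```bash
python3 -c "
from press import *
go(tgt('mm',.0),-9.4);surf()"
```

```text
t 29.03 pos [ 534.6 -142.1  129.1] psi -9.42 F [ 0.4 -1.  -0.1] w 0.002
 offset [7.1 0.6 2. ] twist -0.02 j [ 0.78  0.34 -0.71  1.75  0.24  1.14 -0.17]
t 29.03 surf [-38.9 -58.8  27.8] F [ 0.4 -1.  -0.1] 1.1
```

Emit:
send_rows(
  grip=[255, 255, 255, 255, 255],
  offset=[
    [2, 0.5, 0.8],
    [4, 0.5, 1.6],
    [6, 0.5, 2.3],
    [8, 0.5, 3],
    [8, 0.5, 3],
  ],
  twist=[0, 0, 0, 0, 0],
)

```text
clock: 29.45
position: [0.534, -0.1454, 0.1203]
ee_rot: [-0.539, -0.457, 0.54, -0.457]
ft_force: [0.4, -0.4, 1.4]
grip_width: 0.004
```

Emit:
send_rows(
  grip=[255, 255, 255, 255, 255],
  offset=[
    [0.7, 0, 0.4],
    [1.3, 0, 0.75],
    [1.9, 0, 1.1],
    [2.6, 0, 1.5],
    [2.6, 0, 1.5],
  ],
  twist=[0, 0, 0, 0, 0],
)

```text
clock: 29.87
position: [0.5339, -0.1467, 0.118]
ee_rot: [0.539, 0.457, -0.539, 0.457]
ft_force: [-0.6, 0.7, 1.2]
grip_width: 0.005
```

Emit:
send_rows(
  grip=[255, 255, 255, 255, 255],
  offset=[
    [0.7, 0, 0.4],
    [1.3, 0, 0.75],
    [1.9, 0, 1.1],
    [2.6, 0, 1.5],
    [2.6, 0, 1.5],
  ],
  twist=[0, 0, 0, 0, 0],
)

```text
clock: 30.28
position: [0.534, -0.1472, 0.1162]
ee_rot: [0.54, 0.457, -0.539, 0.457]
ft_force: [-2.8, 3.9, 6.5]
grip_width: 0.002
```

Emit:
send_rows(
  grip=[255, 255, 255, 255, 255],
  offset=[
    [0.7, 0, 0.4],
    [1.3, 0, 0.75],
    [1.9, 0, 1.1],
    [2.6, 0, 1.5],
    [2.6, 0, 1.5],
  ],
  twist=[0, 0, 0, 0, 0],
)

```text
clock: 30.7
position: [0.5339, -0.1488, 0.1134]
ee_rot: [0.54, 0.457, -0.539, 0.457]
ft_force: [-1.6, 5.1, 6.1]
grip_width: 0.003
```

Emit:
send_rows(
  grip=[255, 255, 255, 255, 255],
  offset=[
    [0.5, 0, 0.3],
    [0.9, 0, 0.5],
    [1.3, 0, 0.75],
    [1.7, 0, 1],
    [1.7, 0, 1],
  ],
  twist=[0, 0, 0, 0, 0],
)

```text
clock: 31.12
position: [0.5341, -0.1489, 0.113]
ee_rot: [0.54, 0.458, -0.539, 0.458]
ft_force: [-6.5, 8.6, 19.4]
grip_width: -0.002
```

```bash
python3 -c "
from press import *
surf()"
```

```text
t 31.12 surf [-41.1 -58.2  10.5] F [-6.5  8.6 19.4] 22.2
```

Emit:
send_rows(
  grip=[255, 255, 255, 255, 255],
  offset=[
    [0.5, 0, 0.3],
    [0.9, 0, 0.5],
    [1.3, 0, 0.75],
    [1.5, 0, 0.9],
    [1.5, 0, 0.9],
  ],
  twist=[0, 0, 0, 0, 0],
)

```text
clock: 31.53
position: [0.5342, -0.149, 0.1128]
ee_rot: [0.54, 0.458, -0.538, 0.458]
ft_force: [-12.4, 12.5, 32.5]
grip_width: -0.002
```

Emit:
send_rows(
  grip=[255, 255, 255, 255, 255],
  offset=[
    [-8, 0, -4],
    [-30, 0, -10],
    [-60, 0, 10],
    [-65, 0, 40],
    [-65, 0, 71],
  ],
  twist=[0, 0, 0, 0, 0],
)

```text
clock: 31.95
position: [0.5227, -0.2222, 0.1773]
ee_rot: [0.539, 0.456, -0.538, 0.459]
ft_force: [-0.2, -0.4, -0.3]
grip_width: -0.002
```

Emit:
send_rows(
  grip=[255, 255, 255, 255, 255],
  offset=[
    [0, 0, 0],
    [0, 0, 0],
    [0, 0, 0],
    [0, 0, 0],
    [0, 0, 0],
  ],
  twist=[0, 0, 0, 0, 0],
)

```text
clock: 32.37
position: [0.5217, -0.2204, 0.1746]
ee_rot: [0.539, 0.458, -0.539, 0.458]
ft_force: [0.4, -0.0, -0.1]
grip_width: -0.001
```

```bash
python3 -c "
from press import *
go(tgt('pm',.0),-9.4);surf()"
```

```text
t 32.37 pos [ 521.7 -220.4  174.6] psi -9.33 F [ 0.4 -0.  -0.1] w -0.001
 offset [15.3  0.7 -6.5] twist 0.07 j [ 0.89  0.32 -0.68  1.67  0.21  1.23  0.  ]
t 32.37 surf [ 52.5 -58.7  27.5] F [ 0.4 -0.  -0.1] 0.4
```

Emit:
send_rows(
  grip=[255, 255, 255, 255, 255],
  offset=[
    [0, 0.7, -4],
    [3, 0.7, -8],
    [7, 0.7, -8],
    [12, 0.7, -8],
    [12, 0.7, -8],
  ],
  twist=[0, 0, 0, 0, 0],
)

```text
clock: 32.78
position: [0.5229, -0.2135, 0.1614]
ee_rot: [-0.539, -0.458, 0.54, -0.457]
ft_force: [-0.7, 0.2, -0.7]
grip_width: -0.001
```

Emit:
send_rows(
  grip=[255, 255, 255, 255, 255],
  offset=[
    [0.7, 0, 0.4],
    [1.3, 0, 0.75],
    [1.9, 0, 1.1],
    [2.6, 0, 1.5],
    [2.6, 0, 1.5],
  ],
  twist=[0, 0, 0, 0, 0],
)

```text
clock: 33.2
position: [0.5232, -0.2155, 0.1601]
ee_rot: [-0.539, -0.457, 0.539, -0.457]
ft_force: [-1.1, -0.2, -0.2]
grip_width: -0.001
```

Emit:
send_rows(
  grip=[255, 255, 255, 255, 255],
  offset=[
    [0.7, 0, 0.4],
    [1.3, 0, 0.75],
    [1.9, 0, 1.1],
    [2.6, 0, 1.5],
    [2.6, 0, 1.5],
  ],
  twist=[0, 0, 0, 0, 0],
)

```text
clock: 33.62
position: [0.523, -0.2169, 0.1578]
ee_rot: [-0.539, -0.457, 0.539, -0.457]
ft_force: [-0.9, 0.7, 2.0]
grip_width: 0.003
```

```bash
python3 -c "
from press import *
surf()"
```

```text
t 33.62 surf [ 40.9 -58.   14.8] F [-0.9  0.7  2. ] 2.3
```

Emit:
send_rows(
  grip=[255, 255, 255, 255, 255],
  offset=[
    [0.7, 0, 0.4],
    [1.3, 0, 0.75],
    [1.9, 0, 1.1],
    [2.6, 0, 1.5],
    [2.6, 0, 1.5],
  ],
  twist=[0, 0, 0, 0, 0],
)

```text
clock: 34.03
position: [0.5229, -0.2182, 0.1561]
ee_rot: [-0.539, -0.457, 0.539, -0.458]
ft_force: [-4.3, 2.0, 11.5]
grip_width: 0.003
```

Emit:
send_rows(
  grip=[255, 255, 255, 255, 255],
  offset=[
    [0.5, 0, 0.3],
    [0.9, 0, 0.5],
    [1.3, 0, 0.75],
    [1.7, 0, 1],
    [1.7, 0, 1],
  ],
  twist=[0, 0, 0, 0, 0],
)

```text
clock: 34.45
position: [0.5229, -0.2189, 0.154]
ee_rot: [0.539, 0.457, -0.539, 0.457]
ft_force: [-3.2, 2.6, 9.7]
grip_width: -0.001
```

Emit:
send_rows(
  grip=[255, 255, 255, 255, 255],
  offset=[
    [0.5, 0, 0.3],
    [0.9, 0, 0.5],
    [1.3, 0, 0.75],
    [1.7, 0, 1],
    [1.7, 0, 1],
  ],
  twist=[0, 0, 0, 0, 0],
)

```text
clock: 34.87
position: [0.523, -0.219, 0.1537]
ee_rot: [0.539, 0.457, -0.539, 0.458]
ft_force: [-8.6, 5.5, 23.3]
grip_width: -0.001
```

```bash
python3 -c "
from press import *
surf()"
```

```text
t 34.87 surf [ 40.7 -57.6  10.1] F [-8.6  5.5 23.3] 25.4
```

Emit:
send_rows(
  grip=[255, 255, 255, 255, 255],
  offset=[
    [0.5, 0, 0.3],
    [0.9, 0, 0.5],
    [1.3, 0, 0.75],
    [1.3, 0, 0.75],
    [1.3, 0, 0.75],
  ],
  twist=[0, 0, 0, 0, 0],
)

```text
clock: 35.28
position: [0.5231, -0.2192, 0.1535]
ee_rot: [0.539, 0.457, -0.539, 0.458]
ft_force: [-12.4, 10.2, 32.4]
grip_width: -0.002
```

Emit:
send_rows(
  grip=[255, 255, 255, 255, 255],
  offset=[
    [-10, 0, -5],
    [-40, 0, -5],
    [-80, 0, -5],
    [-120, 0, -5],
    [-150, 0, -5],
  ],
  twist=[0, 0, 0, 0, 0],
)

```text
clock: 35.7
position: [0.5233, -0.2159, 0.3032]
ee_rot: [0.54, 0.457, -0.539, 0.458]
ft_force: [0.7, -0.8, 0.3]
grip_width: 0.001
```

Emit:
send_rows(
  grip=[255, 255, 255, 255, 255],
  offset=[
    [0, -40, 20],
    [0, -80, 60],
    [0, -120, 100],
    [0, -120, 140],
    [0, -120, 150],
  ],
  twist=[0, 0, 0, 0, 0],
)

```text
clock: 36.12
position: [0.3774, -0.3463, 0.3007]
ee_rot: [-0.539, -0.456, 0.54, -0.457]
ft_force: [0.7, -1.1, -1.1]
grip_width: -0.002
```

```bash
python3 -c "
from plan import *
go([.586,-.19,.14],-9.4)
for c in('scene','top'):
  p,d=viewer.camera(c); cv2.imwrite('pics/k%s.png'%c,p); np.save('k%s.npy'%c,d)
  cv2.imwrite('pics/kk%s.png'%c,cv2.resize(p[100:260,280:440] if c=='top' else p[140:280,140:300],None,fx=4,fy=4,interpolation=2))
from where import *
x=where(0,[(204,219,213,230),(233,232,241,243),(244,204,252,215),(218,192,226,203)],[(322,138,332,149),(315,181,325,192),(345,135,360,160),(340,175,352,198)])
"
```

```text
t 36.12 pos [ 377.4 -346.3  300.7] psi -9.53 F [ 0.7 -1.1 -1.1] w -0.002
 offset [ 160.2  179.9 -189. ] twist -0.13 j [ 1.18  0.09 -0.55  1.62  0.05  1.45  0.45]
S [(207.88, 224.52, 1121.0), (235.56, 238.57, 1079.0)] T [(322.36, 140.72, 436.0), (327.09, 142.99, 1033.0), (319.81, 185.4, 1065.0), (355.51, 143.97, 1173.0), (348.07, 188.06, 1234.0), (345.6, 195.49, 912.0)]
seat pos mm [-6.6  0.1 -7.8] yaw,tilt,roll [-2.3  5.4  4.3] res [-0.8 -0.3 -1.4  0.6 -4.  -1.9  0.8  0.3  1.4 -0.1  0.2 -1.7  0.9 -1.8
 -1.6  5.6  1.5 -0.8]
```

View pics/kkscene.png

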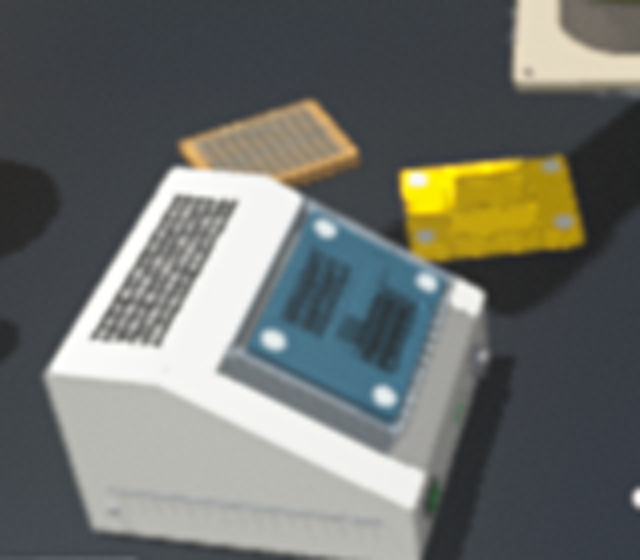

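View pics/kktop.png

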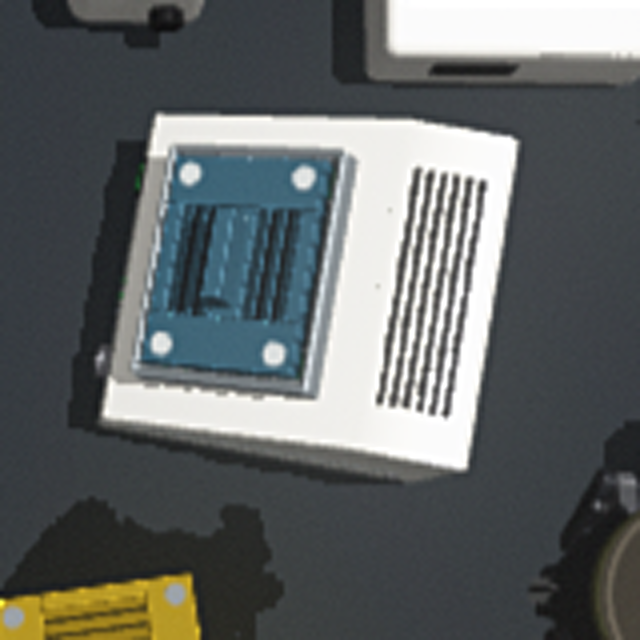

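Both views show the cover flat in the frame. The four dots sit at about (325,228), (427,282), (273,340) and (385,397) in the scene crop. I'll check the flatness numerically.

```bash
python3 -c "
from where import *
x=where(0,[(204,219,213,230),(231,232,241,243),(242,206,252,215),(216,193,226,202)],[(324,140,331,147),(316,181,323,189),(351,139,360,148),(344,183,352,192.0.__int__())],hi=1400)
C=cloud('top',np.load('ktop.npy'))
for X,Y in [(-40,58),(-40,-58),(40,58),(40,-58),(-40,30),(40,-30)]:
    P=O+RS@np.array([X,Y,14])/1e3; q=proj('top',P)[0].round().astype(int)
    w=C[q[1]-1:q[1]+2,q[0]-1:q[0]+2].reshape(-1,3); print(X,Y,np.round(np.median((w-O)@RS,axis=0)*1e3,1))
"
```

```text
S [(207.88, 224.52, 1121.0), (235.57, 238.57, 1075.0), (221.54, 195.72, 1350.0)] T [(327.07, 143.0, 1052.0), (319.77, 185.42, 1059.0), (355.5, 144.03, 1195.0), (348.07, 188.1, 1249.0)]
seat pos mm [-0.5 -0.1 -2.4] yaw,tilt,roll [-0.02 -0.47 -0.99] res [-0.3  0.2 -0.3  0.1  0.2 -0.3 -0.4 -0.1  0.   0.1 -0.2 -0.   0.1  0.1
 -0.3 -0. ]
-40 58 [-41.5  58.1  12.2]
-40 -58 [-41.6 -56.3  13.1]
40 58 [39.8 58.8 12.4]
40 -58 [ 38.5 -57.8  12.6]
-40 30 [-42.1  31.5   9.7]
40 -30 [ 37.1 -28.5  10.5]
```

```bash
python3 -c "
from where import *
for lim in(105,150,170):
  x=where(0,[(204,219,213,230),(231,232,241,243),(243,207,250,214),(217,193,226,201)],[(324,140,331,147),(316,181,323,189),(351,139,360,148),(344,183,352,192)],hi=1400,lo=250,lim=lim)
for l in ['scene','top']:
  C=cloud(l,np.load('k%s.npy'%l)); Q=(C-O)@RS*1e3
  for sx in(-1,1):
    for sy in(-1,1):
      m=(Q[...,0]*sx>30)&(Q[...,0]*sx<50)&(Q[...,1]*sy>45)&(Q[...,1]*sy<66)&(abs(Q[...,2]-13)<8); print(l,sx,sy,m.sum(),np.median(Q[m][:,2]).round(2))
"
```

```text
S [(207.88, 224.52, 1121.0), (235.57, 238.57, 1075.0), (246.68, 209.48, 1111.0), (221.54, 195.72, 1352.0)] T [(327.07, 143.0, 1052.0), (319.77, 185.42, 1059.0), (355.5, 144.03, 1195.0), (348.07, 188.1, 1249.0)]
seat pos mm [-0.5 -0.1 -2.4] yaw,tilt,roll [-0.01 -0.4  -1.05] res [-0.3  0.2 -0.3  0.1  0.  -0.   0.2 -0.3 -0.3 -0.1  0.   0.1 -0.2 -0.
  0.1  0.2 -0.4 -0. ]
S [(207.87, 224.53, 857.0), (235.63, 238.58, 786.0), (246.26, 209.96, 609.0), (220.87, 196.63, 655.0)] T [(327.07, 142.96, 779.0), (319.83, 185.39, 843.0), (355.5, 143.95, 895.0), (348.01, 188.03, 921.0)]
seat pos mm [-0.8  0.5 -3.5] yaw,tilt,roll [-0.04  0.04 -0.12] res [-0.3 -0.  -0.3 -0.  -0.2 -0.  -0.2  0.  -0.3  0.  -0.1  0.  -0.2 -0.
 -0.3  0.  -0.  -0. ]
S [(207.85, 224.53, 691.0), (235.61, 238.6, 637.0), (246.26, 210.05, 459.0), (220.86, 196.66, 499.0)] T [(327.06, 142.94, 689.0), (319.84, 185.32, 725.0), (355.49, 143.95, 785.0), (348.0, 188.06, 809.0)]
seat pos mm [-0.9  0.6 -3.5] yaw,tilt,roll [-0.09  0.03 -0.05] res [-0.3 -0.  -0.3 -0.  -0.2 -0.  -0.2 -0.  -0.3  0.  -0.1 -0.  -0.2 -0.
 -0.2  0.1 -0.  -0. ]
scene -1 -1 33 12.02
scene -1 1 46 12.35
scene 1 -1 36 12.32
scene 1 1 46 12.09
top -1 -1 51 13.61
top -1 1 53 13.3
top 1 -1 58 12.95
top 1 1 58 12.95
```

With cleaner dot centres the cover is parallel to the seat to within about 0.1°. It dropped roughly 6 mm, and all four corners are level. Handing in.

```bash
python3 -c "
from workcell import manip,monitor
print(manip.hand_in(),monitor.get_obs()['clock'])"
```

```text
the job is handed in; nothing more can be done
the job is handed in; nothing more can be done
```

The cover is in the frame and pressed home on all four corners, and the job was handed in at about 36 s.

**What I did:** I gripped the blue cover by the ends of its pull bar so it could pivot onto the slope. I set it back on the bench once and gripped about 7 mm higher, so the fingertips would clear the plate when it tilted. The first touch in the frame was about 5 mm too low on the slope, so I lifted, moved it up and laid it in. Then I pressed each dot along the face normal.

**Pressing:** Each corner gave way and then stopped firmly. The highest force I read was about 36 N at the end of a move; I did not see peaks in between. On one corner (`clip_2`) I did not see the force rise to 10–20 N before it gave way, but it stopped firmly at the same depth as the others.

**Last checks:**
- **Dots in both cameras:** the cover had gone down about 6 mm and lay parallel to the seat within about 0.1°.
- **Depth images:** the four corners were level within 0.7 mm.
- **Finger height at the firm stops:** these agreed within 0.8 mm. The `clip_1` corner read highest.
- **Disagreement:** a looser dot threshold gave about 1° of tilt across the slope, because it took in edge pixels. I rejected it, since the stricter thresholds and the depth data both contradict it.
- **Not checked:** I did not measure the bystanders again. I felt no contact with any of them, and those in view looked unmoved.

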